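Instruments back into the clip-lid case

ROBOT

A 6-joint arm with a two-finger parallel gripper is mounted at the origin on the work surface. World frame = base frame: x ahead of the robot, y to its left, z up, the work surface at z = 0. Lengths are in m, angles in rad, forces in N, time in s.
With the tool pointing down it reaches from about 0.275 to 0.75 m from the base axis. Payload 10.2 kg.
Tool frame: the origin (TCP) lies midway between the tips of the shut fingers; the grasp point (between the pads) lies 19 mm behind it; z points along the fingers, y is the line along which they close (so a half turn about z gives the same grasp; the last joint's range is limited). The gripper opens to 85 mm and grips with 20 to 120 N. Pads are 22 mm wide; open, the fingers measure 114 mm over their backs; the gripper's body (76 mm by 85 mm) begins 54 mm behind the grasp point. The pads swing forward as they close: fully open they stand 13 mm farther back than shut.
Start: joints at [-1.338, 0.313, 1.498, -0, 1.331, -0.223], TCP at [0.231, -0.471, 0.231] pointing down, gripper open.
Joint ranges: [-2.94, 2.94], [-0.97, 2.17], [0.19, 2.56], [-1.23, 4.37], [0.02, 3.11], [-2.88, 2.88]. Speed limits (rad/s): [2.39, 2.39, 3.01, 3.14, 3.14, 3.14].

INTERFACE

Orientations are given as a rotation vector (axis times angle).
In Python, from workcell import arm gives the robot as it stands.
- The arm moves only by the tool carry_out, never from a script. Its argument "steps" is a list of rows, each an object with "slide": the shift along the tool's x, y, z in units of 0.02 m (1.0 is 0.02 m), a list of three; "spin": the turn about the tool's z in units of 6 degrees (1.0 is 6 degrees). A call has exactly 5 rows; each row shifts and turns the commanded pose from where the row before left it, along the tool's axes as they then stand; what a row does not reach is not made up. A row lasts 1/12 s, in which the tool goes at most 41.7 mm and 7.16 degrees, less where a joint would pass 70% of its speed; a pose out of reach is approached as far as the arm can. A call with a number of a shift or a turn outside -1 to 1 is refused whole. A call with a gripper value outside its range is refused whole. "grip" is the closure, from -1 (fully open) to 1 (shut), set as the call begins (left out, the last holds). The fingers move at their own pace and stop on an object; "grip_force" is the grip in N (left out, the last holds). Time passes only in rows, so rows that do not move let the fingers close, or fill a call up. It gives the time, the measured TCP pose, the force, the opening and the grip force at its end, in the units of the state.
- arm.read_state(): the state, without advancing time (a new reading comes with each control period).
- arm.snapshot(name): name is "scene" or "top" or "wrist"; returns (picture, depth): 420x560x3 uint8, red, green, blue; 420x560 float32, m along the optical axis (not along the pixel's ray), 0 where there is no reading.
- arm.camera_model(name): a dict with "camera_matrix" (3x3 intrinsics, pixels), "k1" (the pictures are not rectified: a ray, as slopes to the right and down, at radius r is drawn at 1 + k1 r^2 times it, then the intrinsics apply), "R" (3x3) and "t" (3): a world point X has camera coordinates R X + t. Camera axes: x right, y down, z forward; pixel columns grow to the right and rows downward; lengths in m; the calibration is good to about 2 mm. A picture is of the moment at which its call begins: read the wrist's pose just before it. camera_model takes no time and is no camera call; for the wrist camera it gives the pose at the moment of the call.
- arm.job_done(): hands the job in; it is judged then, once.
The state is a dict: "time_s": time; "joint_pos": joint angles; "joint_velocities": joint speeds; "effort": joint torques, N m; "tcp_pos": TCP position; "orientation": TCP orientation; "force": force on the tool from outside, world axes, zero at the start; "moment": the same for the moment, N m; "gripper_width": finger opening in m; "gripper_force": force on a finger pad.
Only numpy, scipy, OpenCV 4.12 (cv2) and the standard library are available. Lean on these libraries where they do the work, as an engineer would, in place of code of your own. Each camera call takes 0.05 s, during which the arm holds its last target. There are 200 camera calls.

TASK

Put the modelling instruments away in their aluminium case: flip both spring clips off the lid, lift the lid away and set it down on the grey mat, then lay every instrument from the blue mat in the combs inside, one to a slot, flat and with all tips pointing to the case's blue-marked end. Then put the lid back on squarely and flip both clips shut over it. Leave the other things on the bench where they are.

Things in the scene. Friction and masses are not known exactly. Their poses are not given: they have to be found in the camera images.
- case: Aluminium instrument case fixed on the bench, outside 198 mm (its x) x 178 mm (its y) x 50 mm high, walls and floor 4 mm. Origin: centre of its underside, on the bench; z up. Its +x end is the blue-marked one (blue panel outside, blue floor patch inside). Inside, a white comb (x = -52 mm) and a blue comb (x = +10 mm), each 12 mm thick, run across its width; 50 mm free between them for the fingers
- rack (a point): Centre of the rack in the case: between the two combs (case x = -20 mm, y = 0), at the height of the slot bottoms, 12 mm above the bench; axes as the case. Each comb has four open-topped slots 22 mm wide, at y = -55.5, -18.5, +18.5, +55.5 mm; teeth rise 14 mm above the slot bottoms. An instrument lies across both combs in one pair of slots, best with its handle's middle at the rack's x = 0, tip to +x
- lid_handle (a point): Middle of the black bar handle (90 mm along x, 14 x 14 mm) of the loose aluminium lid, 0.35 kg: flange 204 x 184 x 6 mm, below it a plug 6 mm deep that drops into the case with 3 mm play each side. This point is 33 mm above the flange's underside, 27 mm above its top: 83 mm above the bench on the case, 41 mm when flat on a mat. x along the bar (along the case when on), z up
- clip_left (a joint): Sprung over-centre clip at the middle of the case's +y edge, rad: 0 = shut, hook over the lid's edge; 1.25 = flipped fully off, leaning outwards. Hinged on a line along the case's x, 24 mm above the bench, 101 mm from the case's centre; the spring holds it at either end, it snaps over at about 0.62, and takes about 5 N at the grip bar
- clip_right (a joint): The same clip mirrored, at the middle of the case's -y edge (0 shut, 1.25 fully off).
- clip_left_bar (a point): Middle of the +y clip's red grip bar, round, 11 mm thick, 36 mm long, parallel to the case's x. Its flat ends can be pinched from above; the bar then turns between the fingers as the clip swings. 58 mm from the hinge line: straight above it when shut (82 mm above the bench, 26 mm above the lid's top); 42 mm above the bench and 55 mm outwards of the hinge line when fully off
- clip_right_bar (a point): Middle of the -y clip's red grip bar, the same mirrored.
- grey_mat: Grey mat for the lid, fixed, 300 (x) x 250 (y) x 2 mm, to one side of the case. Origin: centre of its underside. Two small things stand on the third of it farthest from the robot (beyond x = +90 mm); the rest is free.
- blue_mat: Blue mat with the instruments, fixed, 300 (x) x 250 (y) x 2 mm, on the other side of the case. Origin: centre of its underside.
- dish: White ceramic dish, 52 mm across, 22 mm high, on the blue mat; leave alone. Origin: centre of its underside.
- resin_jar: Amber jar, 48 mm across, 55 mm high, on the blue mat; leave alone. Origin: centre of its underside.
- cast: Plaster dental cast, 56 x 62 x 32 mm, on the grey mat; leave alone. Origin: centre of its underside.
- bur_block: Blue bur block, 60 x 32 mm, 42 mm high with its burs, on the grey mat; leave alone. Origin: centre of its underside.
- clear_box: Clear plastic box, 60 x 85 x 26 mm, beyond the case; leave alone. Origin: centre of its underside.
- foam_rest: Black foam hand rest, 85 x 110 x 38 mm, beyond the case; leave alone. Origin: centre of its underside.
- spatula_mid (a point): Middle of the green handle of the spatula, half-way up: square handle 110 mm long, 12 x 12 mm, so the middle is 6 mm above what it lies on; at its +x end a thin steel shank with a flat spatula tip, another 45 mm long. Axes: x along the instrument towards the tip. 35 g. May be absent.
- spatula_tip (a point): The tip of the spatula, 100 mm from the handle's middle along x. May be absent.
- carver_mid (a point): Middle of the orange handle of the carver, half-way up: square handle 110 mm long, 12 x 12 mm, so the middle is 6 mm above what it lies on; at its +x end a thin steel shank with a slanted carver blade, another 45 mm long. Axes: x along the instrument towards the tip. 35 g. May be absent.
- carver_tip (a point): The tip of the carver, 100 mm from the handle's middle along x. May be absent.
- burnisher_mid (a point): Middle of the yellow handle of the burnisher, half-way up: square handle 110 mm long, 12 x 12 mm, so the middle is 6 mm above what it lies on; at its +x end a thin steel shank with a small ball tip, another 45 mm long. Axes: x along the instrument towards the tip. 35 g. May be absent.
- burnisher_tip (a point): The tip of the burnisher, 100 mm from the handle's middle along x. May be absent.
- probe_mid (a point): Middle of the red handle of the probe, half-way up: square handle 110 mm long, 12 x 12 mm, so the middle is 6 mm above what it lies on; at its +x end a thin steel shank with a thin bent tip, another 45 mm long. Axes: x along the instrument towards the tip. 35 g. May be absent.
- probe_tip (a point): The tip of the probe, 100 mm from the handle's middle along x. May be absent.
Not all that is in view belongs to the job. What is shaped like the part that bears carver_mid but purple or white is not meant. What is shaped like the part that bears probe_mid but purple is not meant.

How it is judged:
By the outcome, as a careful person would: the job done as asked, in the order asked, and still so for the second after the job is handed in, with the robot touching nothing.
Of spatula, carver, burnisher, probe only 2 to 4 are there at a start; the rules pass over those that are not, and their reading is None.
At some moment in a run one of spatula, carver, burnisher, probe may be knocked a few centimetres aside while the robot is not near it.
It also fails if it takes over 210 s, if anything falls off the work surface, if the arm or the gripper's body presses on something with over 40 N, if the wrist force passes 120 N, or if a joint passes its speed limit or range.

## Working session

There is one attempt and no reset: what is moved stays moved. The work goes in short steps, Python scripts to look and compute and a tool call to move; the robot and the scene stay as the last step left them, time stands still between calls to the robot, and variables do not carry over. Pictures are saved under pics/ and viewed, at most 14 in all, crops included, and the job is handed in when it is done.

Besides the shell and the picture viewer there is one more tool, called after ">>>" as name(argument=value, ...) on one line, values as JSON. carry_out: Moves the arm, as the interface text tells. Shifts and turns lie within -1 to 1; 1 stands for 0.02 m of shift or 6 degrees of turn. Its arguments: {"type":"object","properties":{"steps":{"type":"array"},"grip":{"type":"number"},"grip_force":{"type":"number"}},"required":["steps"]}

```bash
mkdir -p pics; ls; cat > h.py <<'E'
import numpy as np, cv2
from workcell import arm
def save(n,f):
    im,d=arm.snapshot(n); cv2.imwrite('pics/'+f+'.png',im[:,:,::-1]); np.savez('pics/'+f+'.npz',im=im,d=d,**{k:np.array(v) for k,v in arm.camera_model(n).items()})
    return im,d
class V:
    def __init__(s,f):
        z=np.load('pics/'+f+'.npz'); s.im=z['im'];s.d=z['d'];s.K=z['camera_matrix'];s.k1=float(z['k1']);s.R=z['R'];s.t=z['t'].ravel()
    def rays(s,uv):
        uv=np.atleast_2d(np.array(uv,float)); 
        q=(uv-s.K[:2,2])/[s.K[0,0],s.K[1,1]]; p=q.copy()
        for _ in range(20): p=q/(1+s.k1*(p**2).sum(1,keepdims=True))
        return np.c_[p,np.ones(len(p))]
    def plane(s,uv,z):
        r=s.rays(uv)@s.R; c=-s.R.T@s.t
        return c+r*((z-c[2])/r[:,2])[:,None]
    def cloud(s):
        h,w=s.d.shape; u,v=np.meshgrid(np.arange(w),np.arange(h))
        r=s.rays(np.c_[u.ravel(),v.ravel()]); P=(r*s.d.ravel()[:,None]-s.t)@s.R
        P[s.d.ravel()<=0]=np.nan
        return P.reshape(h,w,3)
E
python3 - <<'E'
from h import *
save('top','top0');save('scene','scene0')
for n in('top','scene','wrist'): print(n,arm.camera_model(n))
print(arm.read_state())
E
```

```text
pics
top {'camera_matrix': array([[526.58159861,   0.        , 279.95657178],
       [  0.        , 526.58159861, 198.87091624],
       [  0.        ,   0.        ,   1.        ]]), 'k1': -0.04022709880432197, 'R': array([[-0.00740708, -0.99995122, -0.00653403],
       [-0.99438339,  0.00805541, -0.10553096],
       [ 0.10557844,  0.00571566, -0.99439455]]), 't': array([0.06885322, 0.48160505, 1.48731612])}
scene {'camera_matrix': array([[395.39297707,   0.        , 272.81524562],
       [  0.        , 395.39297707, 202.82138912],
       [  0.        ,   0.        ,   1.        ]]), 'k1': -0.026065869989273516, 'R': array([[ 0.07402266,  0.99719721, -0.01088   ],
       [ 0.77577669, -0.06443513, -0.62770904],
       [-0.62665076,  0.03802424, -0.77837201]]), 't': array([-0.09695539, -0.30754979,  1.43590111])}
wrist {'camera_matrix': array([[319.28424874,   0.        , 279.04817585],
       [  0.        , 319.28424874, 212.33144254],
       [  0.        ,   0.        ,   1.        ]]), 'k1': -0.06230424889491148, 'R': array([[ 0.44005137, -0.89797157, -0.00136104],
       [-0.8561337 , -0.420005  ,  0.30104963],
       [-0.27090566, -0.13131207, -0.9536075 ]]), 't': array([-0.52478585, -0.03805521,  0.38080295])}
{'time_s': 0.1, 'joint_pos': array([-1.33837848e+00,  3.13385289e-01,  1.49831080e+00, -2.86153247e-05,
        1.33102700e+00, -2.23402893e-01]), 'joint_velocities': array([ 0.00224985,  0.00029272, -0.00158832,  0.00134953,  0.00040451,
        0.00104715]), 'effort': array([ 1.76092937e-03, -4.12899292e+01, -2.60143840e+01, -2.09426748e-04,
        3.02897795e-03, -1.44888688e-07]), 'tcp_pos': array([ 0.23103406, -0.47118787,  0.23081573]), 'orientation': array([-3.05924965e+00, -7.09574099e-01,  5.16417446e-05]), 'force': array([-0.04672846, -0.41930522,  0.42918906]), 'moment': array([ 0.02476088, -0.03350475,  0.0328623 ]), 'gripper_force': 0.0, 'gripper_width': 0.08512982383904505}
```

View pics/top0.png

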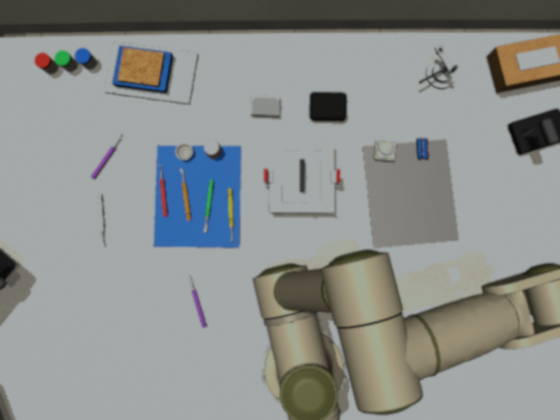

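View pics/scene0.png

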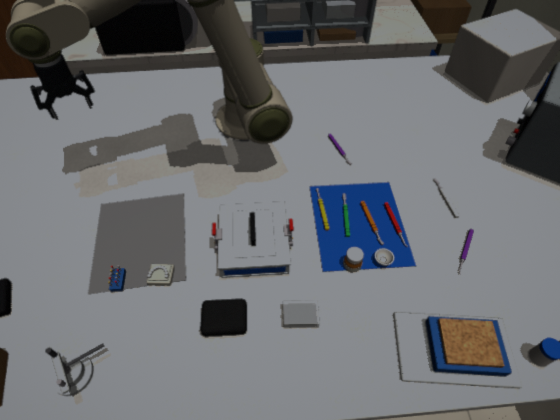

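```bash
cat >> h.py <<'E'
def hsv(im): return cv2.cvtColor(im,cv2.COLOR_RGB2HSV)
def blobs(m,amin=15):
    n,l,s,c=cv2.connectedComponentsWithStats(m.astype(np.uint8)); o=[]
    for i in range(1,n):
        if s[i,4]>=amin:
            ys,xs=np.nonzero(l==i); o.append((s[i,4],c[i],np.c_[xs,ys]))
    return sorted(o,key=lambda a:-a[0])
def cmask(im,h0,h1,s=110,v=60):
    H=hsv(im).astype(int); h=H[...,0]
    hm=(h>=h0)&(h<=h1) if h0<=h1 else (h>=h0)|(h<=h1)
    return hm&(H[...,1]>=s)&(H[...,2]>=v)
COL=dict(red=(170,5),orange=(9,19),yellow=(22,33),green=(45,80),blue=(100,125))
def axis(P):
    # P Nx2 -> centre, yaw deg, length, width by min area rect
    c,(w,h),a=cv2.minAreaRect((P*1000).astype(np.float32))
    if w<h: a+=90; w,h=h,w
    return np.array(c)/1000,(a+90)%180-90,w,h
def pose():
    s=arm.read_state(); r=cv2.Rodrigues(s['orientation'])[0]
    return s['tcp_pos'],np.degrees(np.arctan2(r[1,0],r[0,0])),s
def go(x,y,z,yaw=None):
    "tool-frame units for spin first, then slide"
    p,y0,s=pose(); yaw=y0 if yaw is None else yaw
    a=np.radians(yaw); d=np.array([x,y,z])-p
    u=np.array([np.cos(a)*d[0]+np.sin(a)*d[1], np.sin(a)*d[0]-np.cos(a)*d[1], -d[2]])/0.02
    print('now',p.round(4),'yaw',round(y0,2),'spin',round(-(((yaw-y0)+180)%360-180)/6,2),'slide',u.round(2))
E
python3 - <<'E'
from h import *
v=V('top0')
C=v.cloud()
for k,(a,b) in COL.items():
    z=0.008 if k!='blue' else .002
    for A,c,uv in blobs(cmask(v.im,a,b),12)[:6]:
        P=v.plane(uv,z)[:,:2]; ax=axis(P)
        dz=np.nanmedian(C[uv[:,1],uv[:,0],2])
        print(k,A,c.round(1),ax[0].round(4),[round(float(q),1) for q in ax[1:]],'z',dz.round(4))
# lid handle, grey mat
for nm,uv in dict(mat=[(363,147),(446,140),(458,240),(373,247)],lid=[(271,150),(335,150),(335,213),(270,213)],handle=[(302,160),(302,191)]).items():
    print(nm,v.plane(uv,{'mat':.002,'lid':.056,'handle':.09}[nm]).round(3)[:,:2].tolist(),[C[q[1],q[0],2].round(3) for q in uv])
E
```

```text
red 187 [42.3 60.2] [0.913  0.7836] [45.4, 48.3, 42.7] z 0.0615
red 123 [163.3 197.6] [0.4922 0.4061] [6.3, 106.6, 10.0] z 0.0133
red 44 [265.5 175. ] [0.5545 0.1069] [-0.3, 35.4, 8.8] z 0.0849
red 35 [338.  175.7] [ 0.5513 -0.1048] [-1.1, 32.5, 5.8] z 0.0857
orange 1654 [525.7  61.6] [ 0.8985 -0.6991] [-78.6, 206.1, 124.9] z 0.078
orange 1257 [141.1  66.7] [0.8875 0.481 ] [81.4, 121.7, 100.3] z 0.0536
orange 32 [186.9 199.5] [0.4845 0.3363] [8.7, 86.0, 3.3] z 0.0133
yellow 100 [230.2 207. ] [0.4601 0.21  ] [2.1, 102.4, 8.1] z 0.0138
green 192 [62.  58.1] [0.9188 0.7214] [88.9, 46.9, 44.2] z 0.0612
green 125 [209.  198.1] [0.4884 0.2718] [-6.7, 105.9, 10.2] z 0.014
blue 7016 [197.7 198.1] [0.4964 0.307 ] [-0.8, 295.8, 247.1] z 0.0016
blue 602 [146.5  74.6] [0.8837 0.4789] [81.4, 163.7, 123.1] z 0.0414
blue 195 [82.2 55.8] [0.9274 0.6627] [65.9, 46.8, 46.6] z 0.0613
blue 167 [421.7 148.2] [ 0.6312 -0.3545] [1.5, 57.1, 28.6] z 0.0184
mat [[0.637, -0.181], [0.656, -0.428], [0.36, -0.451], [0.343, -0.203]] [np.float64(0.006), np.float64(0.005), np.float64(-0.002), np.float64(0.004)]
lid [[0.619, 0.089], [0.617, -0.093], [0.438, -0.089], [0.439, 0.093]] [np.float64(0.041), np.float64(-0.002), np.float64(0.003), np.float64(-0.001)]
handle [[0.583, 0.003], [0.497, 0.004]] [np.float64(0.091), np.float64(0.057)]
```

>>> carry_out(steps=[{"slide": [0,0,-0.35],"spin": -1},{"slide": [0,0,-0.35],"spin": -1},{"slide": [0,0,-0.35],"spin": -1},{"slide": [0,0,-0.35],"spin": -1},{"slide": [0,0,-0.35],"spin": -1}])

```text
time_s: 0.52
tcp_pos: [0.2311, -0.4713, 0.2663]
orientation: [-2.768, -1.485, -0.0]
force: [-0.1, -0.9, 0.0]
gripper_width: 0.0852
gripper_force: 0.0
```

>>> carry_out(steps=[{"slide": [0,0,-0.35],"spin": -1},{"slide": [0,0,-0.35],"spin": -1},{"slide": [0,0,-0.35],"spin": -1},{"slide": [0,0,-0.35],"spin": -1},{"slide": [0,0,-0.35],"spin": -1}])

```text
time_s: 0.93
tcp_pos: [0.231, -0.4713, 0.3013]
orientation: [-2.289, -2.15, -0.001]
force: [0.2, -0.6, -0.5]
gripper_width: 0.0854
gripper_force: 0.0
```

>>> carry_out(steps=[{"slide": [0,0,0],"spin": -0.65},{"slide": [1,0.6,0],"spin": 0},{"slide": [1,0.6,0],"spin": 0},{"slide": [1,0.6,0],"spin": 0},{"slide": [1,0.6,0],"spin": 0}])

```text
time_s: 1.35
tcp_pos: [0.2794, -0.3904, 0.3009]
orientation: [-2.221, -2.221, -0.001]
force: [0.6, -0.4, 1.3]
gripper_width: 0.0857
gripper_force: 0.0
```

>>> carry_out(steps=[{"slide": [1,0.6,0],"spin": 0},{"slide": [1,0.6,0],"spin": 0},{"slide": [1,0.6,0],"spin": 0},{"slide": [1,0.6,0],"spin": 0},{"slide": [1,0.6,0],"spin": 0}])

```text
time_s: 1.77
tcp_pos: [0.3394, -0.2902, 0.3011]
orientation: [-2.221, -2.221, -0.0]
force: [0.5, -0.2, -1.1]
gripper_width: 0.0851
gripper_force: 0.0
```

>>> carry_out(steps=[{"slide": [1,0.6,0],"spin": 0},{"slide": [1,0.6,0],"spin": 0},{"slide": [1,0.6,0],"spin": 0},{"slide": [1,0.6,0],"spin": 0},{"slide": [1,0.6,0],"spin": 0}])

```text
time_s: 2.18
tcp_pos: [0.3994, -0.1902, 0.3011]
orientation: [-2.221, -2.221, 0.0]
force: [0.5, -0.3, 1.1]
gripper_width: 0.0853
gripper_force: 0.0
```

>>> carry_out(steps=[{"slide": [1,0.6,0],"spin": 0},{"slide": [1,0.6,0],"spin": 0},{"slide": [1,0.6,0],"spin": 0},{"slide": [1,0.6,0],"spin": 0},{"slide": [1,0.6,0],"spin": 0}])

```text
time_s: 2.6
tcp_pos: [0.4593, -0.0902, 0.3011]
orientation: [-2.221, -2.221, 0.0]
force: [0.0, -0.3, 0.3]
gripper_width: 0.0854
gripper_force: 0.0
```

>>> carry_out(steps=[{"slide": [1,0.6,0],"spin": 0},{"slide": [1,0.6,0],"spin": 0},{"slide": [1,0.6,0],"spin": 0},{"slide": [0.8,0.6,0],"spin": 0},{"slide": [0.4,0.3,0],"spin": 0}])

```text
time_s: 3.02
tcp_pos: [0.5136, -0.0056, 0.3008]
orientation: [-2.219, -2.223, 0.0]
force: [0.3, -0.3, 0.1]
gripper_width: 0.0854
gripper_force: 0.0
```

>>> carry_out(steps=[{"slide": [0,0,0],"spin": 0},{"slide": [0,0,0],"spin": 0},{"slide": [0,0,0],"spin": 0},{"slide": [0,0,0],"spin": 0},{"slide": [0,0,0],"spin": 0}])

```text
time_s: 3.43
tcp_pos: [0.5127, -0.0081, 0.3014]
orientation: [2.222, 2.22, 0.0]
force: [0.3, 1.2, 0.4]
gripper_width: 0.0852
gripper_force: 0.0
```

```bash
python3 - <<'E'
from h import *
save('wrist','w1'); p,y,s=pose(); print(p,y,s['time_s'],s['joint_pos'].round(3))
v=V('w1');C=v.cloud()
for k in ('red','blue'):
    for A,c,uv in blobs(cmask(v.im,*COL[k]),60)[:6]:
        ax=axis(v.plane(uv,.082)[:,:2]); print(k,A,c.round(1),ax[0].round(4),[round(float(q),1) for q in ax[1:]],np.nanmedian(C[uv[:,1],uv[:,0]],0).round(4))
E
```

```text
[ 0.51273568 -0.0079524   0.30147475] 89.95840856774514 3.4833 [-0.244  0.244  1.406 -0.     1.491 -0.244]
red 346 [309.2  78.1] [0.5459 0.1044] [0.2, 36.2, 10.1] [0.5455 0.1039 0.0868]
red 226 [302.7 252.5] [ 0.5436 -0.0975] [-0.1, 34.9, 9.5] [ 0.5426 -0.0952  0.0868]
blue 4765 [270.1  10.1] [0.4994 0.1707] [-0.3, 245.3, 21.3] [0.5066 0.1929 0.0025]
blue 336 [351.6 372.4] [ 0.6167 -0.2914] [-1.1, 45.6, 26.3] [ 0.6375 -0.3463  0.0204]
```

View pics/w1.png

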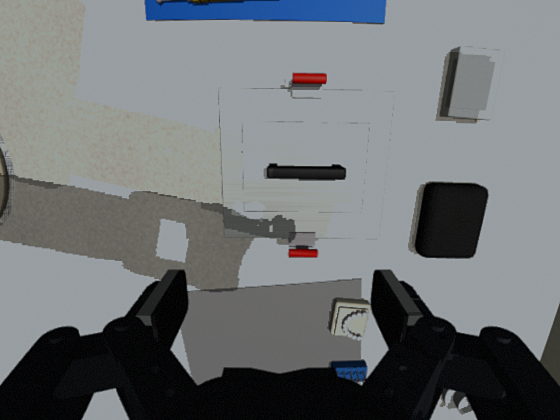

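>>> carry_out(steps=[{"slide": [1,0.3,0.6],"spin": 0},{"slide": [1,0.3,0.6],"spin": 0},{"slide": [1,0.3,0.6],"spin": 0},{"slide": [1,0.3,0.6],"spin": 0},{"slide": [1,0.3,0.6],"spin": 0}])

```text
time_s: 3.9
tcp_pos: [0.5431, 0.0932, 0.2409]
orientation: [2.222, 2.221, 0.0]
force: [-0.3, -0.4, -0.9]
gripper_width: 0.0855
gripper_force: 0.0
```

>>> carry_out(steps=[{"slide": [0.6,0.15,0.9],"spin": 0},{"slide": [0,0,1],"spin": 0},{"slide": [0,0,1],"spin": 0},{"slide": [0,0,1],"spin": 0},{"slide": [0,0,0],"spin": 0}])

```text
time_s: 4.32
tcp_pos: [0.5442, 0.1044, 0.1598]
orientation: [-2.218, -2.218, 0.007]
force: [-0.4, -0.1, -0.1]
gripper_width: 0.0856
gripper_force: 0.0
```

```bash
python3 - <<'E'
from h import *
save('wrist','w2'); go(.5457,.1044,.064,89.4)
v=V('w2');C=v.cloud()
for A,c,uv in blobs(cmask(v.im,*COL['red']),60)[:6]:
        ax=axis(v.plane(uv,.082)[:,:2]); print(A,c.round(1),ax[0].round(4),[round(float(q),1) for q in ax[1:]],np.nanmedian(C[uv[:,1],uv[:,0]],0).round(4))
E
```

```text
now [0.5452 0.1044 0.1622] yaw 89.99 spin 0.1 slide [0.   0.03 4.91]
701 [279.8 222.4] [0.5468 0.1036] [0.1, 37.0, 11.0] [0.5468 0.1059 0.0894]
```

>>> carry_out(steps=[{"slide": [0,0.06,1],"spin": 0},{"slide": [0,0,1],"spin": 0},{"slide": [0,0,1],"spin": 0},{"slide": [0,0,1],"spin": 0},{"slide": [0,0,0.9],"spin": 0}])

```text
time_s: 4.78
tcp_pos: [0.5479, 0.1044, 0.0659]
orientation: [2.22, 2.22, 0.002]
force: [0.3, -0.3, 0.7]
gripper_width: 0.0851
gripper_force: 0.0
```

>>> carry_out(steps=[{"slide": [0,0,0],"spin": 0},{"slide": [0,0,0],"spin": 0},{"slide": [0,0,0],"spin": 0},{"slide": [0,0,0],"spin": 0},{"slide": [0,0,0],"spin": 0}], grip=1, grip_force=50)

```text
time_s: 5.2
tcp_pos: [0.5452, 0.1048, 0.0671]
orientation: [-2.218, -2.22, 0.006]
force: [-18.2, -1.0, 13.5]
gripper_width: 0.034
gripper_force: 48.5
```

>>> carry_out(steps=[{"slide": [0,0,0],"spin": 0},{"slide": [0,0,0],"spin": 0},{"slide": [0,0,0],"spin": 0},{"slide": [0,0,0],"spin": 0},{"slide": [0,0,0],"spin": 0}])

```text
time_s: 5.62
tcp_pos: [0.5452, 0.1047, 0.0671]
orientation: [-2.218, -2.22, 0.005]
force: [-17.4, -1.2, 15.1]
gripper_width: 0.0342
gripper_force: 48.5
```

>>> carry_out(steps=[{"slide": [0.36,-0.08,0],"spin": 0},{"slide": [0.36,0,0.04],"spin": 0},{"slide": [0.34,0,0.11],"spin": 0},{"slide": [0.33,0,0.15],"spin": 0},{"slide": [0.31,0,0.19],"spin": 0}])

```text
time_s: 6.03
tcp_pos: [0.5453, 0.1385, 0.0573]
orientation: [2.22, 2.222, -0.002]
force: [-7.3, -3.2, 6.5]
gripper_width: 0.0344
gripper_force: 52.6
```

>>> carry_out(steps=[{"slide": [0.28,0,0.23],"spin": 0},{"slide": [0.25,0,0.26],"spin": 0},{"slide": [0.21,0,0.29],"spin": 0},{"slide": [0.18,0,0.32],"spin": 0},{"slide": [0.14,0,0.34],"spin": 0}])

```text
time_s: 6.45
tcp_pos: [0.5455, 0.1612, 0.0282]
orientation: [-2.22, -2.222, -0.002]
force: [-4.2, 4.6, 3.7]
gripper_width: 0.0344
gripper_force: 55.7
```

>>> carry_out(steps=[{"slide": [0,0,0],"spin": 0},{"slide": [0,0,0],"spin": 0},{"slide": [0,0,0],"spin": 0},{"slide": [0,0,0],"spin": 0},{"slide": [0,0,0],"spin": 0}])

```text
time_s: 6.87
tcp_pos: [0.5455, 0.1611, 0.028]
orientation: [-2.22, -2.222, -0.002]
force: [-4.1, 6.9, 2.3]
gripper_width: 0.0339
gripper_force: 55.6
```

>>> carry_out(steps=[{"slide": [0,0,0],"spin": 0},{"slide": [0,0,0],"spin": 0},{"slide": [0,0,0],"spin": 0},{"slide": [0,0,-0.3],"spin": 0},{"slide": [0,0,-0.8],"spin": 0}], grip=-1)

```text
time_s: 7.28
tcp_pos: [0.5446, 0.1596, 0.0478]
orientation: [-2.22, -2.22, 0.004]
force: [-0.4, 0.2, -0.3]
gripper_width: 0.0853
gripper_force: 0.0
```

>>> carry_out(steps=[{"slide": [0,0,-1],"spin": 0},{"slide": [0,0,-1],"spin": 0},{"slide": [0,0,-1],"spin": 0},{"slide": [-0.5,0,-1],"spin": 0},{"slide": [-1,0,-1],"spin": 0}])

```text
time_s: 7.7
tcp_pos: [0.5454, 0.1307, 0.1504]
orientation: [2.219, 2.224, 0.001]
force: [0.7, 0.1, 0.8]
gripper_width: 0.0852
gripper_force: 0.0
```

>>> carry_out(steps=[{"slide": [-1,0,-0.5],"spin": 0},{"slide": [-1,0,-0.5],"spin": 0},{"slide": [-1,0,0],"spin": 0},{"slide": [-1,0,0],"spin": 0},{"slide": [-1,0,0],"spin": 0}])

```text
time_s: 8.12
tcp_pos: [0.5456, 0.0288, 0.1696]
orientation: [2.221, 2.221, 0.001]
force: [0.2, -0.2, -0.5]
gripper_width: 0.0851
gripper_force: 0.0
```

>>> carry_out(steps=[{"slide": [-1,-0.1,0],"spin": 0},{"slide": [-1,0,0],"spin": 0},{"slide": [-1,0,0],"spin": 0},{"slide": [-0.5,0,0],"spin": 0},{"slide": [0,0,0],"spin": 0}])

```text
time_s: 8.53
tcp_pos: [0.5437, -0.0418, 0.1691]
orientation: [2.223, 2.219, 0.0]
force: [0.5, -0.1, -0.1]
gripper_width: 0.0854
gripper_force: 0.0
```

```bash
python3 - <<'E'
from h import *
save('wrist','w3'); 
v=V('w3');C=v.cloud()
for A,c,uv in blobs(cmask(v.im,*COL['red']),60)[:6]:
    for z in (.082,.042):
        ax=axis(v.plane(uv,z)[:,:2]); print(A,c.round(1),ax[0].round(4),[round(float(q),1) for q in ax[1:]],np.nanmedian(C[uv[:,1],uv[:,0]],0).round(4))
        if z==.082: go(*(ax[0]-[.001,-.0]),.064)
E
```

```text
449 [276.6 284.3] [ 0.5427 -0.0968] [-0.1, 35.3, 10.2] [ 0.5424 -0.0945  0.087 ]
now [ 0.5436 -0.0405  0.169 ] yaw 89.93 spin -0.0 slide [-2.81 -0.09  5.25]
449 [276.6 284.3] [ 0.5423 -0.12  ] [-0.1, 41.4, 12.0] [ 0.5424 -0.0945  0.087 ]
```

>>> carry_out(steps=[{"slide": [-1,-0.09,0.5],"spin": 0},{"slide": [-1,0,0.5],"spin": 0},{"slide": [-0.83,0,0.5],"spin": 0},{"slide": [0,0,1],"spin": 0},{"slide": [0,0,1],"spin": 0}])

```text
time_s: 9.0
tcp_pos: [0.5422, -0.0964, 0.0985]
orientation: [2.221, 2.221, 0.001]
force: [0.3, -0.7, -0.5]
gripper_width: 0.0858
gripper_force: 0.0
```

>>> carry_out(steps=[{"slide": [0,0,1],"spin": 0},{"slide": [0,0,0.6],"spin": 0},{"slide": [0,0,0],"spin": 0},{"slide": [0,0,0],"spin": 0},{"slide": [0,0,0],"spin": 0}])

```text
time_s: 9.42
tcp_pos: [0.5424, -0.0963, 0.0678]
orientation: [2.219, 2.221, 0.001]
force: [-0.2, -0.2, 1.6]
gripper_width: 0.085
gripper_force: 0.0
```

>>> carry_out(steps=[{"slide": [0,0,0],"spin": 0},{"slide": [0,0,0],"spin": 0},{"slide": [0,0,0],"spin": 0},{"slide": [0,0,0],"spin": 0},{"slide": [0,0,0],"spin": 0}], grip=1)

```text
time_s: 9.83
tcp_pos: [0.5418, -0.0968, 0.0673]
orientation: [2.221, 2.222, 0.0]
force: [-1.9, 0.3, 4.9]
gripper_width: 0.0342
gripper_force: 49.3
```

>>> carry_out(steps=[{"slide": [-0.36,0,0.02],"spin": 0},{"slide": [-0.36,0,0.07],"spin": 0},{"slide": [-0.34,0,0.11],"spin": 0},{"slide": [-0.33,0,0.15],"spin": 0},{"slide": [-0.31,0,0.19],"spin": 0}])

```text
time_s: 10.25
tcp_pos: [0.5415, -0.1307, 0.0568]
orientation: [-2.22, -2.221, 0.0]
force: [-6.2, 2.0, 9.9]
gripper_width: 0.0341
gripper_force: 51.9
```

>>> carry_out(steps=[{"slide": [-0.28,0,0.23],"spin": 0},{"slide": [-0.25,0,0.26],"spin": 0},{"slide": [-0.21,0,0.29],"spin": 0},{"slide": [-0.18,0,0.32],"spin": 0},{"slide": [-0.14,0,0.34],"spin": 0}])

```text
time_s: 10.67
tcp_pos: [0.5412, -0.1533, 0.0274]
orientation: [2.221, 2.221, -0.003]
force: [-7.1, -6.2, 3.0]
gripper_width: 0.0342
gripper_force: 54.2
```

>>> carry_out(steps=[{"slide": [0,0,0],"spin": 0},{"slide": [0,0,0],"spin": 0},{"slide": [0,0,0],"spin": 0},{"slide": [0,0,0],"spin": 0},{"slide": [0,0,0],"spin": 0}])

```text
time_s: 11.08
tcp_pos: [0.5412, -0.1532, 0.0273]
orientation: [2.221, 2.221, -0.003]
force: [-5.5, -6.8, 1.6]
gripper_width: 0.0341
gripper_force: 54.1
```

>>> carry_out(steps=[{"slide": [0,0,0],"spin": 0},{"slide": [0,0,0],"spin": 0},{"slide": [0,0,0],"spin": 0},{"slide": [0,0,-0.3],"spin": 0},{"slide": [0,0,-0.8],"spin": 0}], grip=-1)

```text
time_s: 11.5
tcp_pos: [0.5409, -0.1513, 0.048]
orientation: [-2.219, -2.219, 0.002]
force: [-0.3, 0.0, -0.7]
gripper_width: 0.0854
gripper_force: 0.0
```

>>> carry_out(steps=[{"slide": [0,0,-1],"spin": 0},{"slide": [0,0,-1],"spin": 0},{"slide": [0,0,-1],"spin": 0},{"slide": [0,0,-1],"spin": 0},{"slide": [0.5,0,-1],"spin": 0}])

```text
time_s: 11.92
tcp_pos: [0.5418, -0.1428, 0.1506]
orientation: [2.222, 2.22, 0.0]
force: [0.6, -0.3, 0.5]
gripper_width: 0.0853
gripper_force: 0.0
```

>>> carry_out(steps=[{"slide": [1,0,-1],"spin": 0},{"slide": [1,0,-1],"spin": 0},{"slide": [1,0,-1],"spin": 0},{"slide": [1,0,-1],"spin": 0},{"slide": [1,0,-1],"spin": 0}])

```text
time_s: 12.33
tcp_pos: [0.5415, -0.0407, 0.2507]
orientation: [2.221, 2.222, 0.001]
force: [0.3, -0.3, 0.3]
gripper_width: 0.0857
gripper_force: 0.0
```

>>> carry_out(steps=[{"slide": [1,0,0],"spin": 0},{"slide": [1,0,0],"spin": 0},{"slide": [0.5,0,0],"spin": 0},{"slide": [0,0,0],"spin": 0},{"slide": [0,0,0],"spin": 0}])

```text
time_s: 12.75
tcp_pos: [0.5417, 0.0079, 0.2491]
orientation: [2.22, 2.222, -0.0]
force: [0.7, 0.0, 0.5]
gripper_width: 0.0855
gripper_force: 0.0
```

```bash
python3 - <<'E'
from h import *
save('wrist','w4'); p,y,s=pose(); print(p,y,s['time_s'])
v=V('w4');C=v.cloud()
for A,c,uv in blobs(cmask(v.im,*COL['red']),60)[:6]:
        ax=axis(v.plane(uv,.042)[:,:2]); print('red',A,c.round(1),ax[0].round(4),[round(float(q),1) for q in ax[1:]],np.nanmedian(C[uv[:,1],uv[:,0]],0).round(4))
m=(v.im.max(2)<60)
for A,c,uv in blobs(m,300)[:8]:
        ax=axis(v.plane(uv,.090)[:,:2]); print('dark',A,c.round(1),ax[0].round(4),[round(float(q),1) for q in ax[1:]],np.nanmedian(C[uv[:,1],uv[:,0]],0).round(4))
# lid edges in depth band
m=(C[...,2]>.05)&(C[...,2]<.062)
for A,c,uv in blobs(m,2000)[:3]:
    ax=axis(C[uv[:,1],uv[:,0],:2]); print('lid',A,c.round(1),ax[0].round(4),[round(float(q),1) for q in ax[1:]])
E
```

```text
[0.54175195 0.00739524 0.24901835] 90.00385943930551 12.8
red 395 [283.   34.9] [0.5468 0.1589] [-0.6, 35.8, 10.2] [0.5468 0.158  0.0469]
red 220 [278.1 308.2] [ 0.5422 -0.1542] [0.0, 34.6, 12.0] [ 0.5415 -0.1508  0.0468]
dark 42626 [280.6 370.4] [ 0.5432 -0.195 ] [0.0, 784.9, 240.2] [0.5438 0.019  0.3259]
dark 5730 [446.7 244.5] [ 0.7187 -0.0484] [88.6, 93.9, 77.5] [ 0.7487 -0.0691  0.0375]
dark 1405 [280.  196.8] [0.544  0.0063] [-0.8, 88.4, 18.5] [0.5438 0.0051 0.0899]
dark 645 [445.8  93.5] [0.6945 0.1013] [86.5, 62.8, 8.7] [0.7325 0.1073 0.0142]
lid 29531 [280.3 181.9] [0.5443 0.0025] [-0.8, 204.8, 184.6]
```

View pics/w4.png

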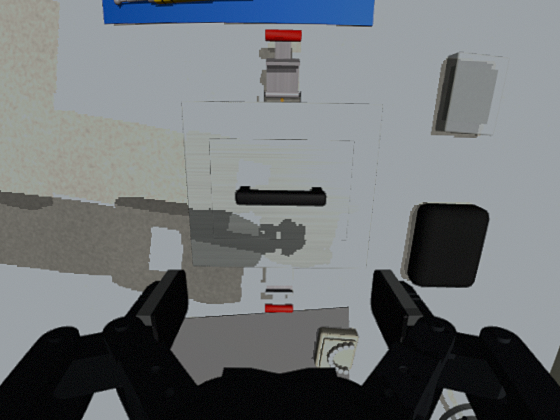

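>>> carry_out(steps=[{"slide": [0,0,0.3],"spin": 1},{"slide": [0,0,0.3],"spin": 1},{"slide": [0,0,0.3],"spin": 1},{"slide": [0,0,0.3],"spin": 1},{"slide": [0,0,0.3],"spin": 1}])

```text
time_s: 13.22
tcp_pos: [0.5418, 0.0068, 0.2186]
orientation: [-2.726, -1.562, 0.001]
force: [-0.1, -0.1, -0.4]
gripper_width: 0.0854
gripper_force: 0.0
```

>>> carry_out(steps=[{"slide": [0,0,0.3],"spin": 1},{"slide": [0,0,0.3],"spin": 1},{"slide": [0,0,0.3],"spin": 1},{"slide": [0,0,0.3],"spin": 1},{"slide": [0,0,0.3],"spin": 1}])

```text
time_s: 13.63
tcp_pos: [0.5418, 0.0068, 0.1887]
orientation: [3.037, 0.803, -0.001]
force: [0.1, -1.0, -0.2]
gripper_width: 0.0856
gripper_force: 0.0
```

>>> carry_out(steps=[{"slide": [0,0,0.3],"spin": 1},{"slide": [0,0,0.3],"spin": 1},{"slide": [0,0,0.3],"spin": 1},{"slide": [0,0,0.3],"spin": 1},{"slide": [0,0,0.3],"spin": 1}])

```text
time_s: 14.05
tcp_pos: [0.5418, 0.0068, 0.1586]
orientation: [3.141, -0.01, -0.001]
force: [-0.8, 0.6, -0.5]
gripper_width: 0.0851
gripper_force: 0.0
```

>>> carry_out(steps=[{"slide": [0,0,0],"spin": 0.13},{"slide": [0,0,0],"spin": 0},{"slide": [0,0,0],"spin": 0},{"slide": [0,0,0],"spin": 0},{"slide": [0,0,0],"spin": 0}])

```text
time_s: 14.47
tcp_pos: [0.5419, 0.0079, 0.1594]
orientation: [3.141, -0.019, 0.001]
force: [-0.7, 0.1, 0.4]
gripper_width: 0.0855
gripper_force: 0.0
```

```bash
python3 - <<'E'
from h import *
go(.5438,.0035,.064,-.8)
E
```

```text
now [0.5419 0.0079 0.1594] yaw -0.7 spin 0.02 slide [0.1  0.22 4.77]
```

>>> carry_out(steps=[{"slide": [0.1,0.22,0.8],"spin": 0},{"slide": [0,0,1],"spin": 0},{"slide": [0,0,1],"spin": 0},{"slide": [0,0,1],"spin": 0},{"slide": [0,0,0.9],"spin": 0}])

```text
time_s: 14.88
tcp_pos: [0.5436, 0.0036, 0.0642]
orientation: [3.142, -0.019, -0.0]
force: [0.5, -0.0, -0.5]
gripper_width: 0.0853
gripper_force: 0.0
```

>>> carry_out(steps=[{"slide": [0,0,0],"spin": 0},{"slide": [0,0,0],"spin": 0},{"slide": [0,0,0],"spin": 0},{"slide": [0,0,0],"spin": 0},{"slide": [0,0,0],"spin": 0}], grip=1, grip_force=80)

```text
time_s: 15.3
tcp_pos: [0.5443, 0.0035, 0.0662]
orientation: [3.141, -0.021, 0.003]
force: [-0.3, -0.6, -0.1]
gripper_width: 0.0255
gripper_force: 0.0
```

>>> carry_out(steps=[{"slide": [0,0,0],"spin": 0},{"slide": [0,0,0],"spin": 0},{"slide": [0,0,0],"spin": 0},{"slide": [0,0,0],"spin": 0},{"slide": [0,0,0],"spin": 0}])

```text
time_s: 15.72
tcp_pos: [0.5442, 0.0036, 0.0662]
orientation: [3.141, -0.021, 0.002]
force: [-2.1, -0.4, 6.7]
gripper_width: 0.0128
gripper_force: 79.0
```

>>> carry_out(steps=[{"slide": [0,0,-0.3],"spin": 0},{"slide": [0,0,-0.5],"spin": 0},{"slide": [0,0,-0.7],"spin": 0},{"slide": [0,0,-0.9],"spin": 0},{"slide": [0,0,-0.9],"spin": 0}])

```text
time_s: 16.13
tcp_pos: [0.5433, 0.0038, 0.1321]
orientation: [-3.141, 0.021, 0.002]
force: [0.8, -0.1, -4.6]
gripper_width: 0.0123
gripper_force: 78.2
```

>>> carry_out(steps=[{"slide": [0,0,-0.9],"spin": 0},{"slide": [0,0,-0.9],"spin": 0},{"slide": [0,0,-0.7],"spin": 0},{"slide": [0,0.3,-0.3],"spin": 0},{"slide": [-0.15,0.6,0],"spin": 0}])

```text
time_s: 16.55
tcp_pos: [0.541, -0.0143, 0.1885]
orientation: [3.141, -0.019, 0.004]
force: [-0.1, -0.2, -4.1]
gripper_width: 0.0121
gripper_force: 78.3
```

>>> carry_out(steps=[{"slide": [-0.2,0.8,0],"spin": 0},{"slide": [-0.25,0.9,0],"spin": 0},{"slide": [-0.25,0.9,0],"spin": 0},{"slide": [-0.25,0.9,0],"spin": 0},{"slide": [-0.25,0.9,0],"spin": 0}])

```text
time_s: 16.97
tcp_pos: [0.514, -0.1036, 0.186]
orientation: [-3.141, 0.022, 0.003]
force: [0.4, 0.4, -5.1]
gripper_width: 0.0124
gripper_force: 78.3
```

>>> carry_out(steps=[{"slide": [-0.25,0.9,0],"spin": 0},{"slide": [-0.25,0.9,0],"spin": 0},{"slide": [-0.25,0.9,0],"spin": 0},{"slide": [-0.25,0.9,0],"spin": 0},{"slide": [-0.25,0.9,0],"spin": 0}])

```text
time_s: 17.38
tcp_pos: [0.4877, -0.1931, 0.186]
orientation: [-3.14, 0.022, 0.003]
force: [-0.1, -0.4, -4.0]
gripper_width: 0.0124
gripper_force: 78.3
```

>>> carry_out(steps=[{"slide": [-0.25,0.9,0],"spin": 0},{"slide": [-0.25,0.9,0],"spin": 0},{"slide": [-0.25,0.9,0],"spin": 0},{"slide": [-0.25,0.9,0],"spin": 0},{"slide": [-0.2,0.7,0],"spin": 0}])

```text
time_s: 17.8
tcp_pos: [0.4624, -0.2791, 0.186]
orientation: [-3.14, 0.023, 0.003]
force: [0.2, -0.2, -3.8]
gripper_width: 0.0125
gripper_force: 78.3
```

>>> carry_out(steps=[{"slide": [0,0,0],"spin": -0.4},{"slide": [0,0,0],"spin": -0.45},{"slide": [0,0,0],"spin": 0},{"slide": [0,0,0],"spin": 0},{"slide": [0,0,0],"spin": 0}])

```text
time_s: 18.22
tcp_pos: [0.4637, -0.2773, 0.1868]
orientation: [-3.139, -0.117, 0.001]
force: [0.3, -0.0, -4.8]
gripper_width: 0.0124
gripper_force: 78.4
```

```bash
python3 - <<'E'
from h import *
go(.459,-.319,.0255,4.4); print(pose()[2]['gripper_width'])
E
```

```text
now [ 0.4637 -0.2773  0.1868] yaw 4.26 spin -0.02 slide [-0.39  2.06  8.06]
0.01238455571230499
```

>>> carry_out(steps=[{"slide": [-0.2,0.9,0.5],"spin": 0},{"slide": [-0.2,0.9,0.8],"spin": 0},{"slide": [0,0.26,0.9],"spin": 0},{"slide": [0,0,0.9],"spin": 0},{"slide": [0,0,0.9],"spin": 0}])

```text
time_s: 18.63
tcp_pos: [0.4589, -0.3193, 0.1061]
orientation: [-3.139, -0.117, 0.0]
force: [0.6, 0.5, -4.2]
gripper_width: 0.0125
gripper_force: 78.6
```

>>> carry_out(steps=[{"slide": [0,0,0.9],"spin": 0},{"slide": [0,0,0.9],"spin": 0},{"slide": [0,0,0.8],"spin": 0},{"slide": [0,0,0.5],"spin": 0},{"slide": [0,0,0.3],"spin": 0}])

```text
time_s: 19.05
tcp_pos: [0.4587, -0.3186, 0.0379]
orientation: [-3.138, -0.118, 0.002]
force: [-0.1, -0.6, -5.0]
gripper_width: 0.0122
gripper_force: 78.6
```

>>> carry_out(steps=[{"slide": [0,0,0.2],"spin": 0},{"slide": [0,0,0.2],"spin": 0},{"slide": [0,0,0.1],"spin": 0},{"slide": [0,0,0.1],"spin": 0},{"slide": [0,0,0],"spin": 0}])

```text
time_s: 19.47
tcp_pos: [0.4591, -0.3191, 0.0272]
orientation: [3.139, 0.119, 0.0]
force: [0.7, -0.0, -3.1]
gripper_width: 0.0124
gripper_force: 78.6
```

```bash
python3 - <<'E'
from h import *
go(.459,-.319,.0255,4.4); print(pose()[2]['force'])
E
```

```text
now [ 0.4591 -0.3191  0.0272] yaw 4.33 spin -0.01 slide [-0.01 -0.    0.08]
[ 0.68564061 -0.00946556 -3.07380334]
```

>>> carry_out(steps=[{"slide": [0,0,0.07],"spin": 0},{"slide": [0,0,0.06],"spin": 0},{"slide": [0,0,0],"spin": 0},{"slide": [0,0,0],"spin": 0},{"slide": [0,0,0],"spin": 0}])

```text
time_s: 19.88
tcp_pos: [0.4591, -0.319, 0.0246]
orientation: [3.139, 0.119, 0.0]
force: [0.8, 0.5, -4.4]
gripper_width: 0.0125
gripper_force: 78.6
```

>>> carry_out(steps=[{"slide": [0,0,0],"spin": 0},{"slide": [0,0,0],"spin": 0},{"slide": [0,0,0],"spin": 0},{"slide": [0,0,0],"spin": 0},{"slide": [0,0,-0.4],"spin": 0}], grip=-1)

```text
time_s: 20.3
tcp_pos: [0.4586, -0.3185, 0.0318]
orientation: [-3.138, -0.119, 0.002]
force: [0.1, 0.6, -0.5]
gripper_width: 0.072
gripper_force: 0.0
```

>>> carry_out(steps=[{"slide": [0,0,-0.8],"spin": 0.4},{"slide": [0,0,-1],"spin": 0.45},{"slide": [0,0,-1],"spin": 0},{"slide": [0,0,-1],"spin": 0},{"slide": [0,-0.5,-1],"spin": 0}])

```text
time_s: 20.72
tcp_pos: [0.4592, -0.3101, 0.1303]
orientation: [3.14, -0.023, 0.001]
force: [0.2, 0.1, 0.8]
gripper_width: 0.0856
gripper_force: 0.0
```

>>> carry_out(steps=[{"slide": [0,-1,-1],"spin": 0},{"slide": [0.1,-1,-1],"spin": 0},{"slide": [0.1,-1,-1],"spin": 0},{"slide": [0.1,-1,-1],"spin": 0},{"slide": [0.1,-1,-1],"spin": 0}])

```text
time_s: 21.13
tcp_pos: [0.4684, -0.2081, 0.2303]
orientation: [3.141, -0.021, 0.001]
force: [-0.3, -0.3, -0.4]
gripper_width: 0.0854
gripper_force: 0.0
```

>>> carry_out(steps=[{"slide": [0.1,-1,-1],"spin": 0},{"slide": [0.1,-1,-1],"spin": 0},{"slide": [0.1,-1,-1],"spin": 0},{"slide": [0.2,-1,0],"spin": 0},{"slide": [0.2,-1,0],"spin": 0}])

```text
time_s: 21.55
tcp_pos: [0.4841, -0.1084, 0.2905]
orientation: [3.14, -0.021, 0.005]
force: [-0.1, -0.6, -0.3]
gripper_width: 0.0854
gripper_force: 0.0
```

>>> carry_out(steps=[{"slide": [0.2,-1,0],"spin": 0},{"slide": [0.2,-1,0],"spin": 0},{"slide": [0.2,-1,0],"spin": 0},{"slide": [0.2,-1,0],"spin": 0},{"slide": [0.2,-1,0],"spin": 0}])

```text
time_s: 21.97
tcp_pos: [0.5051, -0.0085, 0.2893]
orientation: [3.141, -0.021, 0.001]
force: [-0.2, -0.4, 0.3]
gripper_width: 0.0854
gripper_force: 0.0
```

>>> carry_out(steps=[{"slide": [0.2,-1,0],"spin": 0},{"slide": [0.2,-1,0],"spin": 0},{"slide": [0.2,-1,0],"spin": 0},{"slide": [0.2,-1,0],"spin": 0},{"slide": [0.2,-1,0],"spin": 0}])

```text
time_s: 22.38
tcp_pos: [0.5264, 0.0912, 0.2893]
orientation: [3.141, -0.021, 0.001]
force: [0.7, 0.4, 0.4]
gripper_width: 0.0852
gripper_force: 0.0
```

>>> carry_out(steps=[{"slide": [0.1,-1,0],"spin": 0},{"slide": [0.1,-1,0],"spin": 0},{"slide": [0,-0.7,0],"spin": 0},{"slide": [0,0,0],"spin": 0},{"slide": [0,0,0],"spin": 0}])

```text
time_s: 22.8
tcp_pos: [0.5311, 0.1443, 0.289]
orientation: [3.141, -0.019, 0.001]
force: [0.5, 0.4, -0.9]
gripper_width: 0.0852
gripper_force: 0.0
```

```bash
cat >> h.py <<'E'
def tools(f,z=.008,amin=60):
    v=V(f); C=v.cloud(); im=v.im
    for k in('red','orange','yellow','green'):
        for A,c,uv in blobs(cmask(im,*COL[k]),amin)[:3]:
            ax=axis(v.plane(uv,z)[:,:2]); print(k,A,c.round(1),ax[0].round(4),[round(float(q),1) for q in ax[1:]],'cloud',np.nanmedian(C[uv[:,1],uv[:,0]],0).round(4))
E
python3 - <<'E'
from h import *
save('wrist','w5'); p,y,s=pose(); print(p,y,s['time_s'])
tools('w5')
E
```

```text
[0.53114165 0.14370477 0.28890066] -0.7546316218038335 22.85
red 614 [ 92.4 201.8] [0.4922 0.4072] [6.5, 109.5, 12.5] cloud [0.4963 0.4037 0.0142]
red 252 [513.5 167.9] [ 0.5354 -0.1804] [-1.0, 39.2, 13.5] cloud [ 0.5425 -0.1507  0.047 ]
red 237 [266.6 166.1] [0.5403 0.1598] [-1.6, 37.7, 10.8] cloud [0.5469 0.1586 0.0472]
orange 572 [140.5 209.8] [0.4803 0.339 ] [8.6, 109.2, 12.4] cloud [0.4836 0.3365 0.0142]
orange 117 [194.6  91.7] [0.6315 0.2533] [-8.3, 47.3, 21.8] cloud [0.6367 0.2416 0.0306]
yellow 594 [233.3 220.1] [0.4618 0.209 ] [2.4, 110.5, 11.3] cloud [0.4674 0.2081 0.0144]
green 604 [187.3 202.3] [0.4896 0.2718] [-6.9, 109.6, 11.3] cloud [0.4939 0.2697 0.0144]
```

View pics/w5.png

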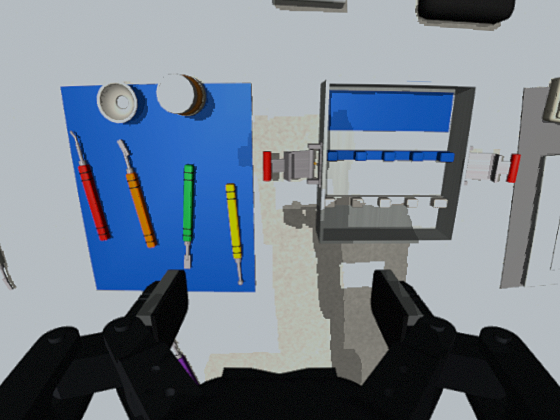

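>>> carry_out(steps=[{"slide": [-0.66,-0.65,1],"spin": -0.1},{"slide": [-0.66,-0.65,1],"spin": -0.1},{"slide": [-0.66,-0.65,1],"spin": -0.1},{"slide": [-0.66,-0.65,1],"spin": -0.1},{"slide": [-0.66,-0.65,1],"spin": -0.1}], grip=0.1, grip_force=40)

```text
time_s: 23.27
tcp_pos: [0.4642, 0.2081, 0.188]
orientation: [3.141, 0.06, 0.001]
force: [1.1, 0.2, 0.2]
gripper_width: 0.0385
gripper_force: 0.0
```

>>> carry_out(steps=[{"slide": [0,0,1],"spin": 0},{"slide": [0,0,1],"spin": 0},{"slide": [0,0,1],"spin": 0},{"slide": [0,0,0.4],"spin": 0},{"slide": [0,0,0],"spin": 0}])

```text
time_s: 23.68
tcp_pos: [0.4642, 0.2077, 0.1193]
orientation: [3.14, 0.06, -0.005]
force: [-0.3, -0.7, 0.3]
gripper_width: 0.0386
gripper_force: 0.0
```

```bash
python3 - <<'E'
from h import *
save('wrist','w6'); p,y,s=pose(); print(p,y,s['time_s'],s['gripper_width'])
tools('w6',.012); go(.4630,.208,.004,2.3)
E
```

```text
[0.46491365 0.20796083 0.12064768] 2.1841717362198487 23.7333 0.03859733511017493
red 2503 [ 40.8 164.3] [0.4938 0.4044] [6.5, 109.8, 18.2] cloud [0.4982 0.4032 0.0153]
red 915 [357.4 107.8] [0.5482 0.152 ] [-0.7, 41.4, 12.3] cloud [0.5478 0.1608 0.0486]
orange 1780 [121.9 186. ] [0.4818 0.3379] [8.6, 109.6, 15.1] cloud [0.4801 0.3362 0.0153]
orange 173 [207.4   2.2] [0.616  0.2642] [-88.9, 26.1, 3.9] cloud [0.6111 0.2603 0.0307]
yellow 1701 [277.4 206.8] [0.4634 0.2096] [2.4, 110.1, 11.2] cloud [0.47   0.2096 0.0157]
green 1911 [201.4 172.2] [0.4908 0.2718] [-6.7, 110.1, 11.8] cloud [0.4958 0.2705 0.0157]
now [0.4649 0.208  0.1206] yaw 2.18 spin -0.02 slide [-0.1  -0.01  5.83]
```

View pics/w6.png

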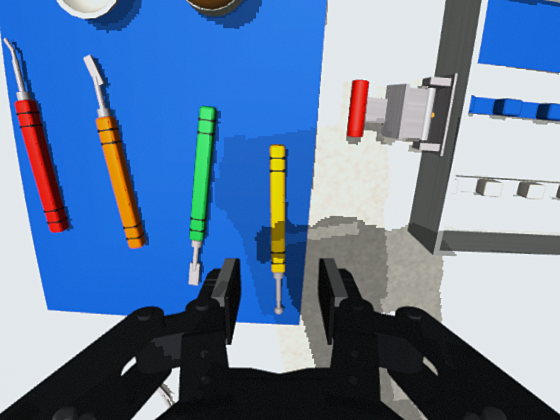

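>>> carry_out(steps=[{"slide": [-0.08,-0.08,1],"spin": 0},{"slide": [0,0,1],"spin": 0},{"slide": [0,0,1],"spin": 0},{"slide": [0,0,1],"spin": 0},{"slide": [0,0,0.9],"spin": 0}])

```text
time_s: 24.15
tcp_pos: [0.4641, 0.21, 0.023]
orientation: [-3.141, -0.061, -0.004]
force: [0.5, 0.1, 0.4]
gripper_width: 0.0386
gripper_force: 0.0
```

>>> carry_out(steps=[{"slide": [0,0,0.5],"spin": 0},{"slide": [0,0,0.35],"spin": 0},{"slide": [0,0,0],"spin": 0},{"slide": [0,0,0],"spin": 0},{"slide": [0,0,0],"spin": 0}])

```text
time_s: 24.57
tcp_pos: [0.4639, 0.2102, 0.0066]
orientation: [-3.141, -0.061, -0.003]
force: [-0.3, 0.0, -0.6]
gripper_width: 0.0384
gripper_force: 0.0
```

>>> carry_out(steps=[{"slide": [0,0,0],"spin": 0},{"slide": [0,0,0],"spin": 0},{"slide": [0,0,0],"spin": 0},{"slide": [0,0,0],"spin": 0},{"slide": [0,0,0],"spin": 0}], grip=1)

```text
time_s: 24.98
tcp_pos: [0.4635, 0.2102, 0.0063]
orientation: [-3.141, -0.061, -0.002]
force: [-0.9, -0.5, 6.5]
gripper_width: 0.0105
gripper_force: 40.2
```

>>> carry_out(steps=[{"slide": [0,0,0],"spin": 0},{"slide": [0,0,0],"spin": 0},{"slide": [0,0,0],"spin": 0},{"slide": [0,0,0],"spin": 0},{"slide": [0,0,0],"spin": 0}])

```text
time_s: 25.4
tcp_pos: [0.4635, 0.2102, 0.0062]
orientation: [-3.141, -0.061, -0.002]
force: [-1.8, 0.3, 6.1]
gripper_width: 0.0107
gripper_force: 40.2
```

>>> carry_out(steps=[{"slide": [0,0,-0.4],"spin": 0},{"slide": [0,0,-0.8],"spin": 0},{"slide": [0,0,-1],"spin": 0},{"slide": [0,0,-1],"spin": 0},{"slide": [0,0,-1],"spin": 0}])

```text
time_s: 25.82
tcp_pos: [0.463, 0.2101, 0.0909]
orientation: [-3.141, -0.061, -0.0]
force: [0.5, -0.1, -0.7]
gripper_width: 0.0102
gripper_force: 39.5
```

>>> carry_out(steps=[{"slide": [0.1,0.5,-1],"spin": 0},{"slide": [0.2,0.9,-1],"spin": 0},{"slide": [0.2,1,0],"spin": 0},{"slide": [0.2,1,0],"spin": 0},{"slide": [0.2,1,0],"spin": 0}])

```text
time_s: 26.23
tcp_pos: [0.4847, 0.1221, 0.1304]
orientation: [3.141, 0.062, 0.002]
force: [0.6, 1.0, -0.7]
gripper_width: 0.0105
gripper_force: 39.5
```

>>> carry_out(steps=[{"slide": [0.2,1,0],"spin": 0},{"slide": [0.2,1,0],"spin": 0},{"slide": [0.2,1,0],"spin": 0},{"slide": [0.2,1,0],"spin": 0},{"slide": [0.2,1,0],"spin": 0}])

```text
time_s: 26.65
tcp_pos: [0.5085, 0.0227, 0.13]
orientation: [3.141, 0.061, 0.0]
force: [1.0, -0.5, -0.1]
gripper_width: 0.0107
gripper_force: 39.5
```

>>> carry_out(steps=[{"slide": [0.2,1,0],"spin": -1},{"slide": [0.2,1,0],"spin": -1},{"slide": [0,0.8,0],"spin": -1},{"slide": [0,0,0],"spin": -1},{"slide": [0,0,0],"spin": -1}])

```text
time_s: 27.07
tcp_pos: [0.524, -0.0317, 0.1299]
orientation: [3.016, 0.878, 0.0]
force: [-0.9, -0.0, -0.7]
gripper_width: 0.0107
gripper_force: 39.5
```

>>> carry_out(steps=[{"slide": [0,0,0],"spin": -1},{"slide": [0,0,0],"spin": -1},{"slide": [0,0,0],"spin": -1},{"slide": [0,0,0],"spin": -1},{"slide": [0,0,0],"spin": -1}])

```text
time_s: 27.48
tcp_pos: [0.5239, -0.0308, 0.13]
orientation: [2.685, 1.63, 0.0]
force: [-0.7, -0.7, 0.6]
gripper_width: 0.0105
gripper_force: 39.5
```

>>> carry_out(steps=[{"slide": [0,0,0],"spin": -1},{"slide": [0,0,0],"spin": -1},{"slide": [0,0,0],"spin": -1},{"slide": [0,0,0],"spin": -1},{"slide": [0,0,0],"spin": -1}])

```text
time_s: 27.9
tcp_pos: [0.5239, -0.0308, 0.13]
orientation: [2.172, 2.27, 0.0]
force: [-0.4, 0.6, -0.3]
gripper_width: 0.0103
gripper_force: 39.5
```

>>> carry_out(steps=[{"slide": [0,0,0],"spin": -1},{"slide": [0,0,0],"spin": -1},{"slide": [0,0,0],"spin": -1},{"slide": [0,0,0],"spin": -1},{"slide": [0,0,0],"spin": -1}])

```text
time_s: 28.32
tcp_pos: [0.5239, -0.0308, 0.13]
orientation: [1.51, 2.755, 0.0]
force: [-0.3, -0.9, -0.2]
gripper_width: 0.0104
gripper_force: 39.5
```

>>> carry_out(steps=[{"slide": [0,0,0],"spin": -1},{"slide": [0,0,0],"spin": -1},{"slide": [0,0,0],"spin": -1},{"slide": [0,0,0],"spin": -1},{"slide": [0,0,0],"spin": -1}])

```text
time_s: 28.73
tcp_pos: [0.5239, -0.0308, 0.13]
orientation: [0.746, 3.052, 0.0]
force: [-0.3, 0.1, -0.8]
gripper_width: 0.0107
gripper_force: 39.5
```

>>> carry_out(steps=[{"slide": [0,0,0],"spin": -1},{"slide": [0,0,0],"spin": -1},{"slide": [0,0,0],"spin": -1},{"slide": [0,0,0],"spin": -1},{"slide": [0,0,0],"spin": -0.5}])

```text
time_s: 29.15
tcp_pos: [0.5238, -0.0308, 0.13]
orientation: [0.012, 3.141, -0.0]
force: [0.6, -0.4, -0.4]
gripper_width: 0.0107
gripper_force: 39.5
```

>>> carry_out(steps=[{"slide": [0,0,0],"spin": 0},{"slide": [0,0,0],"spin": 0},{"slide": [0,0,0],"spin": 0},{"slide": [0,0,0],"spin": 0},{"slide": [0,0,0],"spin": 0}])

```text
time_s: 29.57
tcp_pos: [0.5239, -0.0308, 0.1296]
orientation: [0.022, 3.142, -0.0]
force: [0.4, 0.4, -1.0]
gripper_width: 0.0106
gripper_force: 39.5
```

```bash
python3 - <<'E'
from h import *
save('wrist','w7'); go(.5232,-.0516,.0165,179.2); print(pose()[2]['gripper_width'],pose()[2]['time_s'])
E
```

```text
now [ 0.524  -0.0308  0.1295] yaw 179.2 spin 0.0 slide [ 0.02 -1.04  5.65]
0.010321107955795343 29.6167
```

View pics/w7.png

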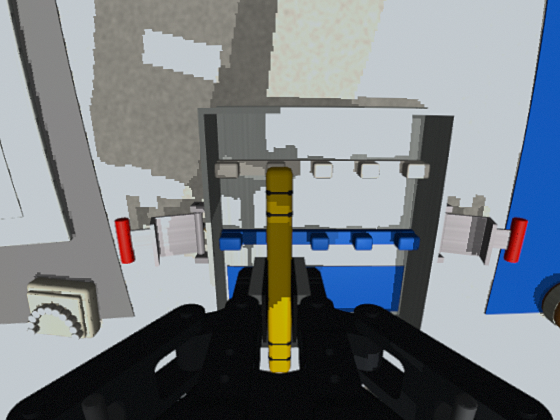

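```bash
python3 - <<'E'
from h import *
v=V('w7'); P=v.plane([(228,168),(322,168),(369,168),(416,168),(231,238),(320,238),(363,238),(406,238)],.026); print(P[:,:2].round(4))
E
```

```text
[[ 0.4893 -0.0698]
 [ 0.4903  0.0033]
 [ 0.4907  0.0401]
 [ 0.491   0.0775]
 [ 0.5478 -0.0709]
 [ 0.5489  0.0032]
 [ 0.5495  0.0392]
 [ 0.5501  0.0757]]
```

>>> carry_out(steps=[{"slide": [0,-0.5,0],"spin": 0},{"slide": [0,-0.54,0.5],"spin": 0},{"slide": [0,0,0.8],"spin": 0},{"slide": [0,0,0.9],"spin": 0},{"slide": [0,0,0.9],"spin": 0}])

```text
time_s: 30.03
tcp_pos: [0.5235, -0.0529, 0.0662]
orientation: [0.023, 3.141, -0.0]
force: [-0.2, 0.7, -1.1]
gripper_width: 0.0105
gripper_force: 39.5
```

>>> carry_out(steps=[{"slide": [0,0,0.8],"spin": 0},{"slide": [0,0,0.6],"spin": 0},{"slide": [0,0,0.5],"spin": 0},{"slide": [0,0,0.3],"spin": 0},{"slide": [0,0,0.2],"spin": 0}])

```text
time_s: 30.45
tcp_pos: [0.5234, -0.0521, 0.0186]
orientation: [-0.022, -3.141, -0.0]
force: [-0.1, 1.0, -0.3]
gripper_width: 0.0105
gripper_force: 39.5
```

>>> carry_out(steps=[{"slide": [0,0,0.1],"spin": 0},{"slide": [0,0,0],"spin": 0},{"slide": [0,0,0],"spin": 0},{"slide": [0,0,0],"spin": 0},{"slide": [0,0,0],"spin": 0}])

```text
time_s: 30.87
tcp_pos: [0.5239, -0.0517, 0.0179]
orientation: [0.021, 3.141, -0.0]
force: [0.5, -0.3, -0.6]
gripper_width: 0.0108
gripper_force: 39.5
```

```bash
python3 - <<'E'
from h import *
go(.5232,-.0516,.0165,179.2); print(pose()[2]['force'])
E
```

```text
now [ 0.5239 -0.0517  0.0179] yaw 179.24 spin 0.01 slide [0.04 0.   0.07]
[ 0.45444414 -0.26622073 -0.56398958]
```

>>> carry_out(steps=[{"slide": [0,0,0.07],"spin": 0},{"slide": [0,0,0],"spin": 0},{"slide": [0,0,0],"spin": 0},{"slide": [0,0,0],"spin": 0},{"slide": [0,0,0],"spin": 0}], grip=0.5)

```text
time_s: 31.28
tcp_pos: [0.5237, -0.0516, 0.0161]
orientation: [-0.021, -3.142, -0.0]
force: [0.0, 0.1, 0.1]
gripper_width: 0.0215
gripper_force: 0.0
```

>>> carry_out(steps=[{"slide": [0,0,-0.3],"spin": 0},{"slide": [0,0,-0.7],"spin": 0},{"slide": [0,0,-1],"spin": 0},{"slide": [0,0,-1],"spin": 0},{"slide": [0,0,-1],"spin": 0}])

```text
time_s: 31.7
tcp_pos: [0.5236, -0.0516, 0.0974]
orientation: [0.021, 3.141, -0.0]
force: [0.3, 0.5, -0.0]
gripper_width: 0.0215
gripper_force: 0.0
```

>>> carry_out(steps=[{"slide": [0,0.3,-1],"spin": 0},{"slide": [0.1,0.8,-0.3],"spin": 0},{"slide": [0.1,1,0],"spin": 0},{"slide": [0.1,1,0],"spin": 0},{"slide": [0.1,1,0],"spin": 0}], grip=0.1)

```text
time_s: 32.12
tcp_pos: [0.5167, 0.0313, 0.1228]
orientation: [0.022, 3.141, -0.0]
force: [0.1, -1.2, -0.2]
gripper_width: 0.0384
gripper_force: 0.0
```

>>> carry_out(steps=[{"slide": [0.1,1,0],"spin": 0},{"slide": [0.1,1,0],"spin": 0},{"slide": [0.1,1,0],"spin": 0},{"slide": [0.1,1,0],"spin": 0},{"slide": [0.1,1,0],"spin": 0}])

```text
time_s: 32.53
tcp_pos: [0.5079, 0.1316, 0.1226]
orientation: [0.021, 3.141, 0.0]
force: [0.2, -0.2, 0.1]
gripper_width: 0.0386
gripper_force: 0.0
```

>>> carry_out(steps=[{"slide": [0.1,1,0],"spin": 0},{"slide": [0.1,1,0],"spin": 0},{"slide": [0.1,1,0],"spin": 0},{"slide": [0.1,1,0],"spin": 0},{"slide": [0.1,1,0],"spin": 0}])

```text
time_s: 32.95
tcp_pos: [0.4992, 0.2317, 0.1226]
orientation: [0.021, 3.141, 0.0]
force: [-0.4, 0.1, 0.1]
gripper_width: 0.0386
gripper_force: 0.0
```

>>> carry_out(steps=[{"slide": [0.2,1,0],"spin": 0},{"slide": [0.2,1,0],"spin": 0},{"slide": [0,0,0],"spin": 1},{"slide": [0,0,0],"spin": 0},{"slide": [0,0,0],"spin": 0}])

```text
time_s: 33.37
tcp_pos: [0.492, 0.2707, 0.1224]
orientation: [0.181, 3.136, -0.0]
force: [0.1, -0.2, 0.3]
gripper_width: 0.0381
gripper_force: 0.0
```

```bash
python3 - <<'E'
from h import *
save('wrist','w8'); p,y,s=pose(); print(s['time_s'],s['gripper_width'])
tools('w8',.012,200); go(.490,.271,.0055,173.3)
E
```

```text
33.4167 0.03868370110173398
red 2083 [438.1 185.4] [0.4929 0.4036] [6.5, 110.5, 14.6] cloud [0.4877 0.4026 0.0139]
red 414 [148.2 291.4] [0.558  0.1421] [-1.9, 32.0, 13.3] cloud [0.5379 0.1614 0.0467]
orange 788 [284.5 345.5] [0.634  0.2599] [84.9, 47.5, 34.6] cloud [0.6138 0.2616 0.0308]
orange 584 [358.3 190.8] [0.4855 0.3384] [8.5, 100.8, 12.0] cloud [0.4858 0.3365 0.0139]
yellow 352 [355.7 164.9] [0.467  0.3363] [8.4, 38.2, 7.3] cloud [0.4623 0.3353 0.0144]
green 1346 [278.9 213.7] [0.5008 0.2696] [-7.0, 88.1, 11.4] cloud [0.4969 0.2701 0.0143]
now [0.4921 0.2705 0.1224] yaw 173.37 spin 0.01 slide [0.11 0.01 5.84]
```

View pics/w8.png

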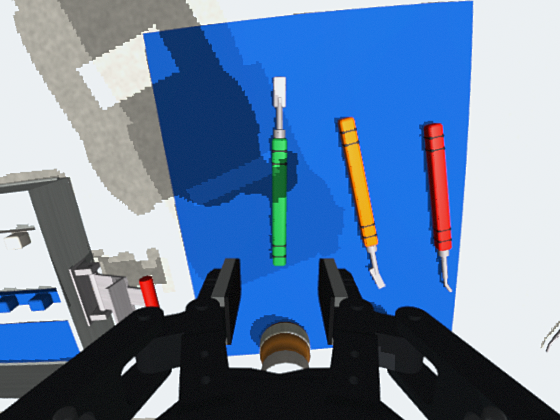

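>>> carry_out(steps=[{"slide": [0.08,0.03,1],"spin": 0},{"slide": [0,0,1],"spin": 0},{"slide": [0,0,1],"spin": 0},{"slide": [0,0,1],"spin": 0},{"slide": [0,0,0.9],"spin": 0}])

```text
time_s: 33.83
tcp_pos: [0.4905, 0.2709, 0.0232]
orientation: [-0.183, -3.136, 0.0]
force: [0.3, 0.8, 0.8]
gripper_width: 0.038
gripper_force: 0.0
```

>>> carry_out(steps=[{"slide": [0,0,0.5],"spin": 0},{"slide": [0,0,0.4],"spin": 0},{"slide": [0,0,0],"spin": 0},{"slide": [0,0,0],"spin": 0},{"slide": [0,0,0],"spin": 0}])

```text
time_s: 34.25
tcp_pos: [0.4911, 0.2717, 0.0071]
orientation: [0.185, 3.135, 0.001]
force: [-0.1, -0.5, 0.4]
gripper_width: 0.0383
gripper_force: 0.0
```

>>> carry_out(steps=[{"slide": [0,0,0],"spin": 0},{"slide": [0,0,0],"spin": 0},{"slide": [0,0,0],"spin": 0},{"slide": [0,0,0],"spin": 0},{"slide": [0,0,0],"spin": 0}], grip=1)

```text
time_s: 34.67
tcp_pos: [0.4909, 0.2718, 0.0069]
orientation: [0.185, 3.135, 0.001]
force: [-1.6, -0.8, 6.0]
gripper_width: 0.0104
gripper_force: 40.3
```

>>> carry_out(steps=[{"slide": [0,0,0],"spin": 0},{"slide": [0,0,0],"spin": 0},{"slide": [0,0,0],"spin": 0},{"slide": [0,0,0],"spin": 0},{"slide": [0,0,0],"spin": 0}])

```text
time_s: 35.08
tcp_pos: [0.4909, 0.2718, 0.0069]
orientation: [0.185, 3.135, 0.001]
force: [-2.2, -0.1, 6.8]
gripper_width: 0.0104
gripper_force: 40.3
```

>>> carry_out(steps=[{"slide": [0,0,-0.4],"spin": 0},{"slide": [0,0,-0.8],"spin": 0},{"slide": [0,0,-1],"spin": 0},{"slide": [0,0,-1],"spin": 0},{"slide": [0,0,-1],"spin": 0}])

```text
time_s: 35.5
tcp_pos: [0.4903, 0.2716, 0.0914]
orientation: [-0.185, -3.136, 0.0]
force: [0.7, 0.2, -0.5]
gripper_width: 0.0103
gripper_force: 39.6
```

>>> carry_out(steps=[{"slide": [-0.12,-0.5,-1],"spin": 0},{"slide": [-0.21,-0.9,-1],"spin": 0},{"slide": [-0.23,-1,0],"spin": 0},{"slide": [-0.23,-1,0],"spin": 0},{"slide": [-0.23,-1,0],"spin": 0}])

```text
time_s: 35.92
tcp_pos: [0.5003, 0.181, 0.1309]
orientation: [0.185, 3.135, 0.0]
force: [0.1, 0.7, -1.1]
gripper_width: 0.0106
gripper_force: 39.6
```

>>> carry_out(steps=[{"slide": [-0.23,-1,0],"spin": 0},{"slide": [-0.23,-1,0],"spin": 0},{"slide": [-0.23,-1,0],"spin": 0},{"slide": [-0.23,-1,0],"spin": 0},{"slide": [-0.23,-1,0],"spin": 0}])

```text
time_s: 36.33
tcp_pos: [0.5113, 0.0788, 0.1306]
orientation: [0.185, 3.136, -0.0]
force: [-0.6, -1.1, -0.6]
gripper_width: 0.0102
gripper_force: 39.5
```

>>> carry_out(steps=[{"slide": [-0.23,-1,0],"spin": 0},{"slide": [-0.23,-1,0],"spin": 0},{"slide": [-0.23,-1,0],"spin": 0},{"slide": [-0.23,-1,0],"spin": 0},{"slide": [-0.19,-0.63,0],"spin": 0}])

```text
time_s: 36.75
tcp_pos: [0.5226, -0.0164, 0.1305]
orientation: [0.187, 3.136, -0.0]
force: [0.1, 0.1, -0.7]
gripper_width: 0.0102
gripper_force: 39.6
```

>>> carry_out(steps=[{"slide": [0,0,0],"spin": 1},{"slide": [0,0,0],"spin": 1},{"slide": [0,0,0],"spin": 1},{"slide": [0,0,0],"spin": 1},{"slide": [0,0,0],"spin": 1}])

```text
time_s: 37.17
tcp_pos: [0.5225, -0.0146, 0.1304]
orientation: [-0.998, -2.979, -0.0]
force: [-0.9, 0.1, -0.5]
gripper_width: 0.0106
gripper_force: 39.6
```

>>> carry_out(steps=[{"slide": [0,0,0],"spin": 1},{"slide": [0,0,0],"spin": 1},{"slide": [0,0,0],"spin": 1},{"slide": [0,0,0],"spin": 1},{"slide": [0,0,0],"spin": 1}])

```text
time_s: 37.58
tcp_pos: [0.5225, -0.0145, 0.1304]
orientation: [-1.735, -2.619, -0.0]
force: [0.4, 0.1, 0.0]
gripper_width: 0.0103
gripper_force: 39.6
```

>>> carry_out(steps=[{"slide": [0,0,0],"spin": 1},{"slide": [0,0,0],"spin": 1},{"slide": [0,0,0],"spin": 1},{"slide": [0,0,0],"spin": 1},{"slide": [0,0,0],"spin": 1}])

```text
time_s: 38.0
tcp_pos: [0.5226, -0.0145, 0.1304]
orientation: [-2.354, -2.081, -0.0]
force: [0.2, -1.1, -1.6]
gripper_width: 0.0107
gripper_force: 39.6
```

>>> carry_out(steps=[{"slide": [0,0,0],"spin": 1},{"slide": [0,0,0],"spin": 1},{"slide": [0,0,0],"spin": 1},{"slide": [0,0,0],"spin": 1},{"slide": [0,0,0],"spin": 1}])

```text
time_s: 38.42
tcp_pos: [0.5226, -0.0145, 0.1304]
orientation: [2.812, 1.401, 0.0]
force: [0.3, 0.3, -0.4]
gripper_width: 0.0104
gripper_force: 39.6
```

>>> carry_out(steps=[{"slide": [0,0,0],"spin": 1},{"slide": [0,0,0],"spin": 1},{"slide": [0,0,0],"spin": 1},{"slide": [0,0,0],"spin": 1},{"slide": [0,0,0],"spin": 1}])

```text
time_s: 38.83
tcp_pos: [0.5225, -0.0145, 0.1304]
orientation: [-3.079, -0.625, -0.0]
force: [0.1, -0.0, -0.7]
gripper_width: 0.0105
gripper_force: 39.6
```

>>> carry_out(steps=[{"slide": [0,0,0],"spin": 1},{"slide": [0,0,0],"spin": 1},{"slide": [0,0,0],"spin": 1},{"slide": [0,0,0],"spin": 1},{"slide": [0,0,0],"spin": 0.03}])

```text
time_s: 39.25
tcp_pos: [0.5225, -0.0146, 0.1303]
orientation: [-3.141, 0.031, -0.0]
force: [-0.2, -0.0, 0.4]
gripper_width: 0.0107
gripper_force: 39.6
```

>>> carry_out(steps=[{"slide": [0,0,0],"spin": 0},{"slide": [0,0,0],"spin": 0},{"slide": [0,0,0],"spin": 0},{"slide": [0,0,0],"spin": 0},{"slide": [0,0,0],"spin": 0}])

```text
time_s: 39.67
tcp_pos: [0.5225, -0.0147, 0.1301]
orientation: [-3.141, 0.025, 0.0]
force: [-0.8, 0.3, 0.1]
gripper_width: 0.0112
gripper_force: 39.6
```

```bash
python3 - <<'E'
from h import *
save('wrist','w9'); go(.5237,-.0146,.0172,-.8); print(pose()[2]['gripper_width'],pose()[2]['time_s'])
tools('w9',.022,200)
E
```

```text
now [ 0.5225 -0.0148  0.1301] yaw -0.91 spin -0.02 slide [ 0.06 -0.01  5.64]
0.010770334257692851 39.7167
red 672 [461.6 191.5] [ 0.5367 -0.1654] [-0.8, 40.0, 12.7] cloud [ 0.5433 -0.1504  0.0471]
red 646 [ 51.3 192.5] [0.5411 0.1759] [-1.3, 39.8, 12.9] cloud [0.5478 0.1567 0.0471]
yellow 1323 [323.6 208.6] [ 0.5211 -0.051 ] [-0.8, 79.6, 12.3] cloud [ 0.525  -0.0508  0.0243]
yellow 369 [326.  149.9] [ 0.572 -0.052] [-2.2, 19.3, 12.0] cloud [ 0.5723 -0.0516  0.0242]
green 2907 [279.  269.5] [ 0.4617 -0.0135] [-0.9, 127.0, 20.7] cloud [ 0.5308 -0.0146  0.1375]
green 589 [278.9 172.7] [ 0.5546 -0.0149] [89.1, 20.8, 18.5] cloud [ 0.5757 -0.0153  0.1374]
green 503 [279.  195.9] [ 0.5353 -0.0146] [89.1, 19.6, 16.8] cloud [ 0.5656 -0.0151  0.1375]
```

View pics/w9.png

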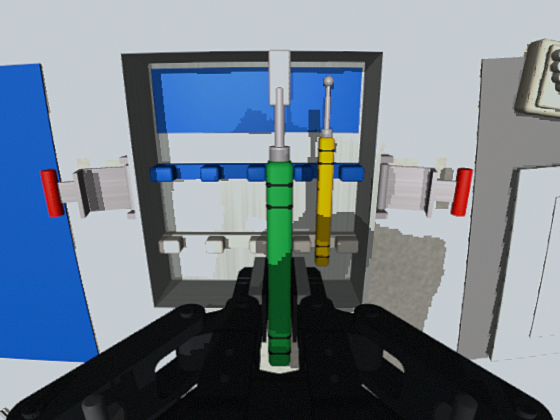

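>>> carry_out(steps=[{"slide": [0.06,0,0.4],"spin": 0},{"slide": [0,0,0.7],"spin": 0},{"slide": [0,0,0.9],"spin": 0},{"slide": [0,0,0.9],"spin": 0},{"slide": [0,0,0.8],"spin": 0}])

```text
time_s: 40.13
tcp_pos: [0.5234, -0.0147, 0.0545]
orientation: [-3.141, 0.025, 0.001]
force: [-0.4, 1.0, -1.4]
gripper_width: 0.0105
gripper_force: 39.6
```

>>> carry_out(steps=[{"slide": [0,0,0.7],"spin": 0},{"slide": [0,0,0.5],"spin": 0},{"slide": [0,0,0.4],"spin": 0},{"slide": [0,0,0.2],"spin": 0},{"slide": [0,0,0.1],"spin": 0}])

```text
time_s: 40.55
tcp_pos: [0.5237, -0.0148, 0.0177]
orientation: [-3.141, 0.026, 0.001]
force: [0.6, 0.2, -0.0]
gripper_width: 0.0106
gripper_force: 39.6
```

>>> carry_out(steps=[{"slide": [0,0,0.05],"spin": 0},{"slide": [0,0,0],"spin": 0},{"slide": [0,0,0],"spin": 0},{"slide": [0,0,0],"spin": 0},{"slide": [0,0,0],"spin": 0}])

```text
time_s: 40.97
tcp_pos: [0.5239, -0.0148, 0.0174]
orientation: [3.141, -0.026, 0.001]
force: [-0.1, -0.4, -0.3]
gripper_width: 0.0108
gripper_force: 39.6
```

```bash
python3 - <<'E'
from h import *
go(.5237,-.0146,.017,-.8); print(pose()[2]['force'])
E
```

```text
now [ 0.5239 -0.0148  0.0174] yaw -0.94 spin -0.02 slide [-0.01 -0.01  0.02]
[-0.09671495 -0.40146766 -0.32851347]
```

>>> carry_out(steps=[{"slide": [0,0,0.02],"spin": 0},{"slide": [0,0,0],"spin": 0},{"slide": [0,0,0],"spin": 0},{"slide": [0,0,0],"spin": 0},{"slide": [0,0,0],"spin": 0}], grip=0.5)

```text
time_s: 41.38
tcp_pos: [0.5238, -0.0148, 0.0167]
orientation: [-3.141, 0.026, 0.0]
force: [0.1, -0.1, 0.5]
gripper_width: 0.0213
gripper_force: 0.0
```

>>> carry_out(steps=[{"slide": [0,0,-0.3],"spin": 0},{"slide": [0,0,-0.7],"spin": 0},{"slide": [0,0,-1],"spin": 0},{"slide": [0,0,-1],"spin": 0},{"slide": [0,0,-1],"spin": 0}])

```text
time_s: 41.8
tcp_pos: [0.5236, -0.0148, 0.098]
orientation: [3.141, -0.026, 0.0]
force: [0.3, 1.3, -0.0]
gripper_width: 0.021
gripper_force: 0.0
```

>>> carry_out(steps=[{"slide": [0,-0.3,-1],"spin": 0},{"slide": [-0.14,-0.8,-0.3],"spin": 0},{"slide": [-0.14,-1,0],"spin": 0},{"slide": [-0.14,-1,0],"spin": 0},{"slide": [-0.14,-1,0],"spin": 0}], grip=0.1)

```text
time_s: 42.22
tcp_pos: [0.5138, 0.0682, 0.1234]
orientation: [3.141, -0.026, 0.001]
force: [-0.2, 0.0, -0.0]
gripper_width: 0.0386
gripper_force: 0.0
```

>>> carry_out(steps=[{"slide": [-0.14,-1,0],"spin": 0},{"slide": [-0.14,-1,0],"spin": 0},{"slide": [-0.14,-1,0],"spin": 0},{"slide": [-0.14,-1,0],"spin": 0},{"slide": [-0.14,-1,0],"spin": 0}])

```text
time_s: 42.63
tcp_pos: [0.5013, 0.1686, 0.1232]
orientation: [-3.141, 0.026, -0.001]
force: [-0.2, -0.2, -0.6]
gripper_width: 0.0383
gripper_force: 0.0
```

>>> carry_out(steps=[{"slide": [-0.14,-1,0],"spin": 0},{"slide": [-0.14,-1,0],"spin": 0},{"slide": [-0.14,-1,0],"spin": 0},{"slide": [-0.14,-1,0],"spin": 0},{"slide": [-0.14,-1,0],"spin": 0}])

```text
time_s: 43.05
tcp_pos: [0.4889, 0.2688, 0.1232]
orientation: [-3.141, 0.026, -0.0]
force: [0.2, -0.9, -0.4]
gripper_width: 0.0385
gripper_force: 0.0
```

>>> carry_out(steps=[{"slide": [-0.14,-1,0],"spin": 0},{"slide": [-0.14,-1,0],"spin": 0},{"slide": [-0.14,-1,0],"spin": 0},{"slide": [0,-0.5,0],"spin": 0},{"slide": [0,0,0],"spin": 0}])

```text
time_s: 43.47
tcp_pos: [0.4817, 0.3394, 0.1229]
orientation: [-3.141, 0.023, -0.001]
force: [-0.2, -0.4, -0.4]
gripper_width: 0.0384
gripper_force: 0.0
```

>>> carry_out(steps=[{"slide": [0,0,0],"spin": -0.8},{"slide": [0,0,0],"spin": -0.8},{"slide": [0,0,0],"spin": 0},{"slide": [0,0,0],"spin": 0},{"slide": [0,0,0],"spin": 0}])

```text
time_s: 43.88
tcp_pos: [0.4822, 0.3374, 0.1228]
orientation: [3.133, 0.232, 0.0]
force: [-0.9, -0.1, -0.4]
gripper_width: 0.0387
gripper_force: 0.0
```

```bash
python3 - <<'E'
from h import *
save('wrist','w10'); p,y,s=pose(); print(s['time_s'],s['gripper_width'])
tools('w10',.012,200); go(.4818,.3379,.0055,8.6)
E
```

```text
43.9333 0.03823130069706712
red 1746 [199.4 187.5] [0.4878 0.4043] [6.3, 98.3, 12.9] cloud [0.4927 0.4043 0.0142]
red 814 [531.4 173.8] [0.5447 0.1331] [-0.8, 41.3, 16.3] cloud [0.547  0.1627 0.0466]
red 201 [197.3 123.1] [0.5425 0.4105] [-82.0, 12.5, 9.0] cloud [0.5425 0.4098 0.0141]
orange 1612 [277.8 206.4] [0.4809 0.3385] [8.7, 109.0, 10.6] cloud [0.486  0.339  0.0144]
orange 953 [403.   37.1] [0.6265 0.2635] [48.9, 48.7, 26.3] cloud [0.6186 0.2773 0.0304]
now [0.4821 0.3375 0.1228] yaw 8.51 spin -0.01 slide [-0.01 -0.02  5.86]
```

>>> carry_out(steps=[{"slide": [-0.05,-0.06,1],"spin": 0},{"slide": [0,0,1],"spin": 0},{"slide": [0,0,1],"spin": 0},{"slide": [0,0,1],"spin": 0},{"slide": [0,0,0.9],"spin": 0}])

```text
time_s: 44.35
tcp_pos: [0.4807, 0.3387, 0.0236]
orientation: [3.133, 0.234, -0.001]
force: [1.1, 0.3, -0.6]
gripper_width: 0.0384
gripper_force: 0.0
```

>>> carry_out(steps=[{"slide": [0,0,0.5],"spin": 0},{"slide": [0,0,0.4],"spin": 0},{"slide": [0,0,0],"spin": 0},{"slide": [0,0,0],"spin": 0},{"slide": [0,0,0],"spin": 0}])

```text
time_s: 44.77
tcp_pos: [0.4814, 0.3392, 0.0077]
orientation: [-3.132, -0.237, -0.003]
force: [-0.2, 0.2, 0.2]
gripper_width: 0.0382
gripper_force: 0.0
```

>>> carry_out(steps=[{"slide": [0,0,0],"spin": 0},{"slide": [0,0,0],"spin": 0},{"slide": [0,0,0],"spin": 0},{"slide": [0,0,0],"spin": 0},{"slide": [0,0,0],"spin": 0}], grip=1)

```text
time_s: 45.18
tcp_pos: [0.4812, 0.3392, 0.0075]
orientation: [-3.132, -0.237, -0.002]
force: [-0.6, -0.5, 5.6]
gripper_width: 0.0102
gripper_force: 40.2
```

>>> carry_out(steps=[{"slide": [0,0,0],"spin": 0},{"slide": [0,0,0],"spin": 0},{"slide": [0,0,0],"spin": 0},{"slide": [0,0,0],"spin": 0},{"slide": [0,0,0],"spin": 0}])

```text
time_s: 45.6
tcp_pos: [0.4812, 0.3392, 0.0075]
orientation: [-3.132, -0.237, -0.002]
force: [-1.7, -0.4, 5.7]
gripper_width: 0.0103
gripper_force: 40.2
```

>>> carry_out(steps=[{"slide": [0,0,-0.4],"spin": 0},{"slide": [0,0,-0.8],"spin": 0},{"slide": [0,0,-1],"spin": 0},{"slide": [0,0,-1],"spin": 0},{"slide": [0,0,-1],"spin": 0}])

```text
time_s: 46.02
tcp_pos: [0.4806, 0.3389, 0.092]
orientation: [3.133, 0.237, -0.0]
force: [0.5, 0.4, -0.3]
gripper_width: 0.0104
gripper_force: 39.4
```

>>> carry_out(steps=[{"slide": [0,0,-1],"spin": 0.8},{"slide": [0,0,-1],"spin": 0.75},{"slide": [0,0,0],"spin": 0},{"slide": [0,0,0],"spin": 0},{"slide": [0,0,0],"spin": 0}])

```text
time_s: 46.43
tcp_pos: [0.4803, 0.3387, 0.1298]
orientation: [3.141, -0.015, -0.002]
force: [0.0, 0.1, -1.2]
gripper_width: 0.0102
gripper_force: 39.4
```

```bash
python3 - <<'E'
from h import *
go(.5243,.0224,.0172,-.8); print(pose()[2]['gripper_width'])
E
```

```text
now [0.4803 0.3387 0.1298] yaw -0.56 spin 0.04 slide [ 2.42 15.78  5.63]
0.010227080419024495
```

>>> carry_out(steps=[{"slide": [0.1,0.5,0],"spin": 0.04},{"slide": [0.15,0.9,0],"spin": 0},{"slide": [0.15,1,0],"spin": 0},{"slide": [0.15,1,0],"spin": 0},{"slide": [0.15,1,0],"spin": 0}])

```text
time_s: 46.85
tcp_pos: [0.493, 0.2491, 0.1296]
orientation: [3.141, -0.023, -0.003]
force: [0.7, -0.1, 0.3]
gripper_width: 0.0105
gripper_force: 39.4
```

>>> carry_out(steps=[{"slide": [0.15,1,0],"spin": 0},{"slide": [0.15,1,0],"spin": 0},{"slide": [0.15,1,0],"spin": 0},{"slide": [0.15,1,0],"spin": 0},{"slide": [0.15,1,0],"spin": 0}])

```text
time_s: 47.27
tcp_pos: [0.5064, 0.1489, 0.1297]
orientation: [3.141, -0.024, -0.003]
force: [0.6, 0.7, -1.0]
gripper_width: 0.0104
gripper_force: 39.4
```

>>> carry_out(steps=[{"slide": [0.15,1,0],"spin": 0},{"slide": [0.15,1,0],"spin": 0},{"slide": [0.15,1,0],"spin": 0},{"slide": [0.15,1,0],"spin": 0},{"slide": [0.15,0.9,0],"spin": 0}])

```text
time_s: 47.68
tcp_pos: [0.5198, 0.0506, 0.1297]
orientation: [-3.141, 0.024, 0.003]
force: [-0.7, -0.6, -0.6]
gripper_width: 0.0106
gripper_force: 39.4
```

>>> carry_out(steps=[{"slide": [0.1,0.5,0],"spin": 0},{"slide": [0,0,0],"spin": 0},{"slide": [0,0,0],"spin": 0},{"slide": [0,0,0],"spin": 0},{"slide": [0,0,0],"spin": 0}])

```text
time_s: 48.1
tcp_pos: [0.522, 0.0432, 0.1306]
orientation: [-3.141, 0.022, 0.001]
force: [0.4, -1.0, -0.5]
gripper_width: 0.0107
gripper_force: 39.4
```

```bash
python3 - <<'E'
from h import *
go(.5243,.0224,.0178,-.8); print(pose()[2]['gripper_width'])
E
```

```text
now [0.522  0.0432 0.1306] yaw -0.81 spin -0.0 slide [0.13 1.04 5.64]
0.010693027629967558
```

>>> carry_out(steps=[{"slide": [0.13,0.6,0],"spin": 0},{"slide": [0,0.44,0.4],"spin": 0},{"slide": [0,0,0.7],"spin": 0},{"slide": [0,0,0.9],"spin": 0},{"slide": [0,0,0.9],"spin": 0}])

```text
time_s: 48.52
tcp_pos: [0.5245, 0.0206, 0.0716]
orientation: [3.141, -0.025, 0.001]
force: [0.9, 0.6, -0.5]
gripper_width: 0.0103
gripper_force: 39.4
```

>>> carry_out(steps=[{"slide": [0,0,0.8],"spin": 0},{"slide": [0,0,0.7],"spin": 0},{"slide": [0,0,0.5],"spin": 0},{"slide": [0,0,0.4],"spin": 0},{"slide": [0,0,0.2],"spin": 0}])

```text
time_s: 48.93
tcp_pos: [0.5242, 0.0212, 0.0196]
orientation: [-3.141, 0.025, 0.002]
force: [-0.0, 0.3, -0.6]
gripper_width: 0.01
gripper_force: 39.4
```

>>> carry_out(steps=[{"slide": [0,0,0.1],"spin": 0},{"slide": [0,0,0],"spin": 0},{"slide": [0,0,0],"spin": 0},{"slide": [0,0,0],"spin": 0},{"slide": [0,0,0],"spin": 0}])

```text
time_s: 49.35
tcp_pos: [0.5248, 0.0215, 0.0192]
orientation: [3.141, -0.024, 0.001]
force: [-0.2, -0.5, -0.6]
gripper_width: 0.0107
gripper_force: 39.4
```

```bash
python3 - <<'E'
from h import *
go(.5243,.0224,.0176,-.8); print(pose()[2]['force'])
E
```

```text
now [0.5248 0.0215 0.0192] yaw -0.88 spin -0.01 slide [-0.03 -0.05  0.08]
[-0.15948245 -0.50287701 -0.63873517]
```

>>> carry_out(steps=[{"slide": [0,-0.04,0.08],"spin": 0},{"slide": [0,0,0],"spin": 0},{"slide": [0,0,0],"spin": 0},{"slide": [0,0,0],"spin": 0},{"slide": [0,0,0],"spin": 0}])

```text
time_s: 49.77
tcp_pos: [0.5249, 0.0222, 0.0175]
orientation: [3.141, -0.024, 0.002]
force: [-0.1, -0.7, 5.7]
gripper_width: 0.0106
gripper_force: 40.1
```

>>> carry_out(steps=[{"slide": [0,0,0],"spin": 0},{"slide": [0,0,0],"spin": 0},{"slide": [0,0,0],"spin": 0},{"slide": [0,0,0],"spin": 0},{"slide": [0,0,0],"spin": 0}], grip=0.5)

```text
time_s: 50.18
tcp_pos: [0.5244, 0.0223, 0.0169]
orientation: [-3.141, 0.024, 0.001]
force: [-0.4, -0.1, 0.0]
gripper_width: 0.0212
gripper_force: 0.0
```

>>> carry_out(steps=[{"slide": [0,0,-0.3],"spin": 0},{"slide": [0,0,-0.7],"spin": 0},{"slide": [0,0,-1],"spin": 0},{"slide": [0,0,-1],"spin": 0},{"slide": [0,0,-1],"spin": 0}])

```text
time_s: 50.6
tcp_pos: [0.5244, 0.0223, 0.0984]
orientation: [-3.141, 0.024, 0.0]
force: [0.1, 0.4, 0.5]
gripper_width: 0.0214
gripper_force: 0.0
```

>>> carry_out(steps=[{"slide": [0,-0.3,-1],"spin": 0},{"slide": [-0.1,-0.8,-0.3],"spin": 0},{"slide": [-0.1,-1,0],"spin": 0},{"slide": [-0.1,-1,0],"spin": 0},{"slide": [-0.1,-1,0],"spin": 0}], grip=0.1)

```text
time_s: 51.02
tcp_pos: [0.5177, 0.1052, 0.1237]
orientation: [-3.141, 0.025, -0.001]
force: [0.9, -0.3, -0.8]
gripper_width: 0.0382
gripper_force: 0.0
```

>>> carry_out(steps=[{"slide": [-0.1,-1,0],"spin": 0},{"slide": [-0.1,-1,0],"spin": 0},{"slide": [-0.1,-1,0],"spin": 0},{"slide": [-0.1,-1,0],"spin": 0},{"slide": [-0.1,-1,0],"spin": 0}])

```text
time_s: 51.43
tcp_pos: [0.5091, 0.2055, 0.1236]
orientation: [-3.141, 0.024, -0.0]
force: [0.2, 0.2, -0.4]
gripper_width: 0.0383
gripper_force: 0.0
```

>>> carry_out(steps=[{"slide": [-0.1,-1,0],"spin": 0},{"slide": [-0.1,-1,0],"spin": 0},{"slide": [-0.1,-1,0],"spin": 0},{"slide": [-0.1,-1,0],"spin": 0},{"slide": [-0.1,-1,0],"spin": 0}])

```text
time_s: 51.85
tcp_pos: [0.5007, 0.3057, 0.1236]
orientation: [-3.141, 0.024, -0.0]
force: [0.0, 0.5, -0.4]
gripper_width: 0.0386
gripper_force: 0.0
```

>>> carry_out(steps=[{"slide": [-0.1,-1,0],"spin": 0},{"slide": [-0.1,-1,0],"spin": 0},{"slide": [-0.1,-1,0],"spin": 0},{"slide": [0,-1,0],"spin": 0},{"slide": [0,-0.5,0],"spin": 0}])

```text
time_s: 52.27
tcp_pos: [0.4958, 0.3966, 0.1234]
orientation: [-3.141, 0.022, -0.0]
force: [-0.4, -0.1, -0.1]
gripper_width: 0.0386
gripper_force: 0.0
```

>>> carry_out(steps=[{"slide": [0,0,0],"spin": -0.6},{"slide": [0,0,0],"spin": -0.6},{"slide": [0,0,0],"spin": 0},{"slide": [0,0,0],"spin": 0},{"slide": [0,0,0],"spin": 0}])

```text
time_s: 52.68
tcp_pos: [0.4964, 0.3944, 0.1233]
orientation: [3.137, 0.17, 0.0]
force: [-0.1, -0.1, -0.3]
gripper_width: 0.0385
gripper_force: 0.0
```

```bash
python3 - <<'E'
from h import *
save('wrist','w11'); p,y,s=pose(); print(s['time_s'],s['gripper_width'])
tools('w11',.012,200); go(.4935,.4038,.006,6.4)
E
```

```text
52.7333 0.03836557254831992
red 1659 [265.8 206.9] [0.4928 0.4052] [6.5, 108.6, 11.6] cloud [0.4996 0.4057 0.0144]
orange 1145 [469.1  56.8] [0.6309 0.262 ] [22.8, 48.7, 31.0] cloud [0.6259 0.2784 0.0308]
now [0.4964 0.3945 0.1232] yaw 6.22 spin -0.03 slide [-0.09 -0.48  5.86]
```

>>> carry_out(steps=[{"slide": [-0.11,-0.54,0.5],"spin": -0.03},{"slide": [0,0,1],"spin": 0},{"slide": [0,0,1],"spin": 0},{"slide": [0,0,1],"spin": 0},{"slide": [0,0,1],"spin": 0}])

```text
time_s: 53.15
tcp_pos: [0.4923, 0.4058, 0.0314]
orientation: [3.136, 0.177, -0.001]
force: [-0.1, 0.5, -0.0]
gripper_width: 0.0387
gripper_force: 0.0
```

>>> carry_out(steps=[{"slide": [0,0,0.7],"spin": 0},{"slide": [0,0,0.4],"spin": 0},{"slide": [0,0,0.28],"spin": 0},{"slide": [0,0,0],"spin": 0},{"slide": [0,0,0],"spin": 0}])

```text
time_s: 53.57
tcp_pos: [0.4931, 0.4056, 0.0059]
orientation: [-3.136, -0.178, -0.001]
force: [-0.4, 0.7, -0.3]
gripper_width: 0.0384
gripper_force: 0.0
```

>>> carry_out(steps=[{"slide": [0,0,0],"spin": 0},{"slide": [0,0,0],"spin": 0},{"slide": [0,0,0],"spin": 0},{"slide": [0,0,0],"spin": 0},{"slide": [0,0,0],"spin": 0}], grip=1)

```text
time_s: 53.98
tcp_pos: [0.4934, 0.4056, 0.0065]
orientation: [-3.136, -0.178, -0.002]
force: [0.4, 0.5, 6.1]
gripper_width: 0.0105
gripper_force: 40.7
```

>>> carry_out(steps=[{"slide": [0,0,0],"spin": 0},{"slide": [0,0,0],"spin": 0},{"slide": [0,0,0],"spin": 0},{"slide": [0,0,0],"spin": 0},{"slide": [0,0,0],"spin": 0}])

```text
time_s: 54.4
tcp_pos: [0.4934, 0.4056, 0.0065]
orientation: [-3.136, -0.178, -0.002]
force: [-1.5, -0.2, 5.6]
gripper_width: 0.0107
gripper_force: 40.7
```

>>> carry_out(steps=[{"slide": [0,0,-0.4],"spin": 0},{"slide": [0,0,-0.8],"spin": 0},{"slide": [0,0,-1],"spin": 0},{"slide": [0,0,-1],"spin": 0},{"slide": [0,0,-1],"spin": 0}])

```text
time_s: 54.82
tcp_pos: [0.4928, 0.4051, 0.0907]
orientation: [3.136, 0.178, -0.0]
force: [0.6, 0.1, 0.3]
gripper_width: 0.0107
gripper_force: 40.0
```

>>> carry_out(steps=[{"slide": [0,0,-1],"spin": 0.6},{"slide": [0,0,-1],"spin": 0.6},{"slide": [0,0,0],"spin": 0},{"slide": [0,0,0],"spin": 0},{"slide": [0,0,0],"spin": 0}])

```text
time_s: 55.23
tcp_pos: [0.4924, 0.4049, 0.1284]
orientation: [3.141, -0.017, -0.003]
force: [0.7, -0.3, -0.2]
gripper_width: 0.0103
gripper_force: 40.0
```

```bash
python3 - <<'E'
from h import *
go(.5248,.0594,.0172,-.8); print(pose()[2]['gripper_width'])
E
```

```text
now [0.4924 0.4049 0.1284] yaw -0.63 spin 0.03 slide [ 1.86 17.25  5.56]
0.010293716532303808
```

>>> carry_out(steps=[{"slide": [0.1,0.5,0],"spin": 0.03},{"slide": [0.1,0.9,0],"spin": 0},{"slide": [0.1,1,0],"spin": 0},{"slide": [0.1,1,0],"spin": 0},{"slide": [0.1,1,0],"spin": 0}])

```text
time_s: 55.65
tcp_pos: [0.5012, 0.3154, 0.1283]
orientation: [3.141, -0.023, -0.003]
force: [0.3, -0.3, -0.7]
gripper_width: 0.011
gripper_force: 40.0
```

>>> carry_out(steps=[{"slide": [0.1,1,0],"spin": 0},{"slide": [0.1,1,0],"spin": 0},{"slide": [0.1,1,0],"spin": 0},{"slide": [0.1,1,0],"spin": 0},{"slide": [0.1,1,0],"spin": 0}])

```text
time_s: 56.07
tcp_pos: [0.5095, 0.2152, 0.1284]
orientation: [3.141, -0.024, -0.003]
force: [-0.1, -0.0, -0.3]
gripper_width: 0.0101
gripper_force: 40.0
```

>>> carry_out(steps=[{"slide": [0.1,1,0],"spin": 0},{"slide": [0.1,1,0],"spin": 0},{"slide": [0.1,1,0],"spin": 0},{"slide": [0.1,1,0],"spin": 0},{"slide": [0.1,1,0],"spin": 0}])

```text
time_s: 56.48
tcp_pos: [0.5178, 0.1152, 0.1285]
orientation: [3.141, -0.024, -0.003]
force: [1.4, -0.2, 0.1]
gripper_width: 0.0104
gripper_force: 40.0
```

>>> carry_out(steps=[{"slide": [0.1,1,0],"spin": 0},{"slide": [0.1,0.9,0],"spin": 0},{"slide": [0.1,0.6,0],"spin": 0},{"slide": [0,0.3,0],"spin": 0},{"slide": [0,0,0],"spin": 0}])

```text
time_s: 56.9
tcp_pos: [0.5234, 0.0598, 0.129]
orientation: [-3.141, 0.026, 0.001]
force: [-0.1, 0.0, -0.2]
gripper_width: 0.0105
gripper_force: 40.0
```

```bash
python3 - <<'E'
from h import *
go(.5248,.0594,.0172,-.8); print(pose()[2]['gripper_width'])
E
```

```text
now [0.5234 0.0598 0.129 ] yaw -0.96 spin -0.03 slide [0.07 0.02 5.59]
0.010520302875892007
```

Contact should come at TCP z ≈ 0.0165.

>>> carry_out(steps=[{"slide": [0.07,0.02,0.4],"spin": -0.03},{"slide": [0,0,0.7],"spin": 0},{"slide": [0,0,0.9],"spin": 0},{"slide": [0,0,0.9],"spin": 0},{"slide": [0,0,0.8],"spin": 0}])

```text
time_s: 57.32
tcp_pos: [0.5245, 0.0614, 0.0538]
orientation: [-3.141, 0.017, 0.002]
force: [0.6, -0.4, -0.4]
gripper_width: 0.0106
gripper_force: 40.0
```

>>> carry_out(steps=[{"slide": [0,0,0.7],"spin": 0},{"slide": [0,0,0.5],"spin": 0},{"slide": [0,0,0.4],"spin": 0},{"slide": [0,0,0.2],"spin": 0},{"slide": [0,0,0.06],"spin": 0}])

```text
time_s: 57.73
tcp_pos: [0.5248, 0.0606, 0.0178]
orientation: [-3.141, 0.019, 0.001]
force: [0.3, 0.2, -0.1]
gripper_width: 0.0102
gripper_force: 40.0
```

>>> carry_out(steps=[{"slide": [0,0,0.04],"spin": 0},{"slide": [0,0,0],"spin": 0},{"slide": [0,0,0],"spin": 0},{"slide": [0,0,0],"spin": 0},{"slide": [0,0,0],"spin": 0}])

```text
time_s: 58.15
tcp_pos: [0.5252, 0.0603, 0.0178]
orientation: [3.141, -0.019, 0.001]
force: [0.3, 0.3, -0.2]
gripper_width: 0.0106
gripper_force: 40.0
```

>>> carry_out(steps=[{"slide": [0,0,0],"spin": 0},{"slide": [0,0,0],"spin": 0},{"slide": [0,0,0],"spin": 0},{"slide": [0,0,0],"spin": 0},{"slide": [0,0,0],"spin": 0}], grip=0.5)

```text
time_s: 58.57
tcp_pos: [0.5251, 0.0603, 0.0175]
orientation: [-3.142, 0.019, -0.0]
force: [-0.3, -0.1, 0.5]
gripper_width: 0.0213
gripper_force: 0.0
```

>>> carry_out(steps=[{"slide": [0,0,-0.3],"spin": 0},{"slide": [0,0,-0.7],"spin": 0},{"slide": [0,0,-1],"spin": 0},{"slide": [0,0,-1],"spin": 0},{"slide": [0,0,-1],"spin": 0}])

```text
time_s: 58.98
tcp_pos: [0.5249, 0.0603, 0.0988]
orientation: [-3.142, 0.019, -0.0]
force: [-0.7, 1.0, -0.4]
gripper_width: 0.0213
gripper_force: 0.0
```

>>> carry_out(steps=[{"slide": [0,0.5,-1],"spin": 0},{"slide": [0,1,-1],"spin": 0},{"slide": [0,1,-1],"spin": 0},{"slide": [0,1,-1],"spin": 0},{"slide": [0,1,-1],"spin": 0}], grip=-1)

```text
time_s: 59.4
tcp_pos: [0.5236, -0.0305, 0.199]
orientation: [3.141, -0.019, 0.001]
force: [-0.0, -0.9, 0.5]
gripper_width: 0.08
gripper_force: 0.0
```

>>> carry_out(steps=[{"slide": [0,0.5,-0.5],"spin": 0},{"slide": [0,0,0],"spin": 0},{"slide": [0,0,0],"spin": 0},{"slide": [0,0,0],"spin": 0},{"slide": [0,0,0],"spin": 0}])

```text
time_s: 59.82
tcp_pos: [0.5233, -0.0386, 0.2063]
orientation: [-3.141, 0.018, 0.003]
force: [-0.5, -0.0, 0.2]
gripper_width: 0.0854
gripper_force: 0.0
```

```bash
python3 - <<'E'
from h import *
save('wrist','w12'); p,y,s=pose(); print(p,y,s['time_s'])
tools('w12',.022,150)
E
```

```text
[ 0.5234451  -0.03868328  0.20643902] -0.6402546476786778 59.8667
red 1094 [185.5 186. ] [0.5245 0.0605] [-1.0, 108.6, 12.1] cloud [0.5289 0.0597 0.0244]
red 394 [396.  174.3] [ 0.5377 -0.1607] [-1.0, 39.2, 11.6] cloud [ 0.5429 -0.1512  0.0472]
red 357 [ 79.8 174. ] [0.5422 0.1735] [-1.1, 37.8, 11.5] cloud [0.5477 0.1569 0.0473]
orange 853 [222.1 192.1] [0.5245 0.0223] [-0.8, 109.2, 12.2] cloud [0.5194 0.0213 0.0245]
yellow 1078 [291.8 182.3] [ 0.5269 -0.0517] [-1.0, 108.4, 11.5] cloud [ 0.5315 -0.0518  0.0245]
green 844 [256.8 192.4] [ 0.5168 -0.0145] [-1.5, 87.5, 11.4] cloud [ 0.5213 -0.0149  0.0245]
green 200 [256.  142.6] [ 0.572  -0.0155] [-1.5, 19.0, 10.2] cloud [ 0.5728 -0.0157  0.0244]
```

View pics/w12.png

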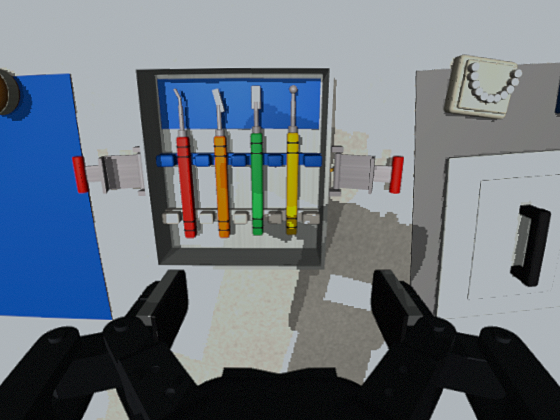

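>>> carry_out(steps=[{"slide": [0,0,0],"spin": -0.4},{"slide": [0,0,0],"spin": -0.42},{"slide": [0,0,0],"spin": 0},{"slide": [-0.3,0.8,0],"spin": 0},{"slide": [-0.3,1,0],"spin": 0}])

```text
time_s: 60.28
tcp_pos: [0.5143, -0.0755, 0.207]
orientation: [-3.139, -0.117, 0.001]
force: [0.3, -0.6, 0.5]
gripper_width: 0.0854
gripper_force: 0.0
```

>>> carry_out(steps=[{"slide": [-0.3,1,0],"spin": 0},{"slide": [-0.3,1,0],"spin": 0},{"slide": [-0.3,1,0],"spin": 0},{"slide": [-0.3,1,0],"spin": 0},{"slide": [-0.3,1,0],"spin": 0}])

```text
time_s: 60.7
tcp_pos: [0.4916, -0.1789, 0.2071]
orientation: [-3.139, -0.114, 0.001]
force: [-0.2, 0.4, 0.2]
gripper_width: 0.0851
gripper_force: 0.0
```

>>> carry_out(steps=[{"slide": [-0.3,1,0.5],"spin": 0},{"slide": [-0.3,1,0.5],"spin": 0},{"slide": [-0.3,1,0.5],"spin": 0},{"slide": [-0.3,1,0.5],"spin": 0},{"slide": [-0.3,1,0.5],"spin": 0}])

```text
time_s: 61.12
tcp_pos: [0.4691, -0.2808, 0.1566]
orientation: [-3.139, -0.114, 0.001]
force: [0.1, 0.2, 0.4]
gripper_width: 0.0853
gripper_force: 0.0
```

>>> carry_out(steps=[{"slide": [-0.2,0.8,0.5],"spin": 0},{"slide": [-0.2,0.6,0.3],"spin": 0},{"slide": [0,0.3,0],"spin": 0},{"slide": [0,0,0],"spin": 0},{"slide": [0,0,0],"spin": 0}])

```text
time_s: 61.53
tcp_pos: [0.4643, -0.3144, 0.1419]
orientation: [3.139, 0.115, 0.001]
force: [-0.2, 0.3, -0.6]
gripper_width: 0.0853
gripper_force: 0.0
```

```bash
python3 - <<'E'
from h import *
save('wrist','w13'); go(.4591,-.319,.0246,4.3)
v=V('w13');C=v.cloud()
for A,c,uv in blobs(v.im.max(2)<60,300)[:4]:
    ax=axis(v.plane(uv,.048)[:,:2]); print('dark',A,c.round(1),ax[0].round(4),[round(float(q),1) for q in ax[1:]],np.nanmedian(C[uv[:,1],uv[:,0]],0).round(4))
m=(C[...,2]>.008)&(C[...,2]<.02)
for A,c,uv in blobs(m,4000)[:3]:
    ax=axis(C[uv[:,1],uv[:,0],:2]); print('lid',A,c.round(1),ax[0].round(4),[round(float(q),1) for q in ax[1:]])
E
```

```text
now [ 0.4643 -0.3142  0.1421] yaw 4.25 spin -0.01 slide [-0.28  0.22  5.87]
dark 42614 [279.5 369.8] [ 0.3336 -0.3245] [-85.8, 615.9, 208.3] [ 0.4764 -0.3135  0.219 ]
dark 6296 [ 17.7 118.2] [ 0.5241 -0.1181] [-8.7, 167.0, 44.0] [ 0.5262 -0.0857  0.0234]
dark 1925 [284.5 217.3] [ 0.4609 -0.3189] [4.1, 91.3, 13.9] [ 0.4647 -0.3184  0.0484]
dark 503 [215.8  28.5] [ 0.5923 -0.2567] [-70.9, 58.3, 24.4] [ 0.599  -0.2614  0.0105]
lid 43073 [283.  193.2] [ 0.4593 -0.3186] [4.3, 204.1, 184.4]
```

>>> carry_out(steps=[{"slide": [-0.28,0.22,0.7],"spin": 0},{"slide": [0,0,1],"spin": 0},{"slide": [0,0,1],"spin": 0},{"slide": [0,0,1],"spin": 0},{"slide": [0,0,1],"spin": 0}], grip_force=80)

```text
time_s: 62.0
tcp_pos: [0.4592, -0.3189, 0.0473]
orientation: [3.139, 0.117, 0.001]
force: [0.0, -0.2, 0.5]
gripper_width: 0.0852
gripper_force: 0.0
```

>>> carry_out(steps=[{"slide": [0,0,0.8],"spin": 0},{"slide": [0,0,0.37],"spin": 0},{"slide": [0,0,0],"spin": 0},{"slide": [0,0,0],"spin": 0},{"slide": [0,0,0],"spin": 0}])

```text
time_s: 62.42
tcp_pos: [0.4592, -0.3199, 0.0253]
orientation: [3.138, 0.116, 0.002]
force: [-0.4, -0.2, 0.5]
gripper_width: 0.0853
gripper_force: 0.0
```

>>> carry_out(steps=[{"slide": [0,0,0],"spin": 0},{"slide": [0,0,0],"spin": 0},{"slide": [0,0,0],"spin": 0},{"slide": [0,0,0],"spin": 0},{"slide": [0,0,0],"spin": 0}], grip=1)

```text
time_s: 62.83
tcp_pos: [0.4586, -0.3197, 0.0242]
orientation: [3.139, 0.116, 0.0]
force: [-0.6, -0.8, 1.0]
gripper_width: 0.0253
gripper_force: 0.0
```

>>> carry_out(steps=[{"slide": [0,0,0],"spin": 0},{"slide": [0,0,0],"spin": 0},{"slide": [0,0,0],"spin": 0},{"slide": [0,0,0],"spin": 0},{"slide": [0,0,0],"spin": 0}])

```text
time_s: 63.25
tcp_pos: [0.4586, -0.3197, 0.0244]
orientation: [3.139, 0.116, 0.0]
force: [-2.2, 1.1, 4.9]
gripper_width: 0.0123
gripper_force: 79.0
```

>>> carry_out(steps=[{"slide": [0,0,-0.3],"spin": 0},{"slide": [0,0,-0.5],"spin": 0},{"slide": [0,0,-0.8],"spin": 0},{"slide": [0,0,-1],"spin": 0},{"slide": [0,0,-1],"spin": 0}])

```text
time_s: 63.67
tcp_pos: [0.4583, -0.3193, 0.097]
orientation: [-3.139, -0.115, 0.001]
force: [0.4, -0.9, -4.7]
gripper_width: 0.0124
gripper_force: 78.3
```

>>> carry_out(steps=[{"slide": [0,0,-1],"spin": 0.4},{"slide": [0,0,-1],"spin": 0.45},{"slide": [0,0,-1],"spin": 0},{"slide": [0,0,-0.8],"spin": 0},{"slide": [0,0,-0.4],"spin": 0}])

```text
time_s: 64.08
tcp_pos: [0.4589, -0.3199, 0.1825]
orientation: [3.139, -0.024, 0.003]
force: [0.1, 0.5, -4.7]
gripper_width: 0.0121
gripper_force: 78.4
```

>>> carry_out(steps=[{"slide": [0,0,0],"spin": 0},{"slide": [0,0,0],"spin": 0},{"slide": [0,0,0],"spin": 0},{"slide": [0,0,0],"spin": 0},{"slide": [0,0,0],"spin": 0}])

```text
time_s: 64.5
tcp_pos: [0.4584, -0.3194, 0.1792]
orientation: [-3.14, 0.024, 0.002]
force: [-0.6, 0.8, -4.3]
gripper_width: 0.0129
gripper_force: 78.4
```

```bash
python3 - <<'E'
from h import *
go(.5442,.0036,.0665,-.8); print(pose()[2]['gripper_width'])
E
```

```text
now [ 0.4584 -0.3194  0.1792] yaw -0.89 spin -0.01 slide [  4.07 -16.21   5.63]
0.012900474138931061
```

>>> carry_out(steps=[{"slide": [0.1,-0.5,0],"spin": 0},{"slide": [0.2,-0.8,0],"spin": 0},{"slide": [0.25,-1,0],"spin": 0},{"slide": [0.25,-1,0],"spin": 0},{"slide": [0.25,-1,0],"spin": 0}])

```text
time_s: 64.92
tcp_pos: [0.481, -0.2323, 0.1798]
orientation: [-3.141, 0.024, 0.001]
force: [0.9, 0.1, -3.4]
gripper_width: 0.0124
gripper_force: 78.4
```

>>> carry_out(steps=[{"slide": [0.25,-1,0],"spin": 0},{"slide": [0.25,-1,0],"spin": 0},{"slide": [0.25,-1,0],"spin": 0},{"slide": [0.25,-1,0],"spin": 0},{"slide": [0.25,-1,0],"spin": 0}])

```text
time_s: 65.33
tcp_pos: [0.5075, -0.1326, 0.1799]
orientation: [-3.141, 0.024, 0.001]
force: [0.2, -0.2, -4.2]
gripper_width: 0.0126
gripper_force: 78.4
```

>>> carry_out(steps=[{"slide": [0.25,-1,0],"spin": 0},{"slide": [0.25,-1,0],"spin": 0},{"slide": [0.25,-1,0],"spin": 0},{"slide": [0.25,-1,0],"spin": 0},{"slide": [0.25,-0.9,0],"spin": 0}])

```text
time_s: 65.75
tcp_pos: [0.5338, -0.0347, 0.1799]
orientation: [-3.141, 0.023, 0.001]
force: [0.4, 0.9, -3.9]
gripper_width: 0.0124
gripper_force: 78.4
```

>>> carry_out(steps=[{"slide": [0.25,-0.8,0],"spin": 0},{"slide": [0.2,-0.6,0],"spin": 0},{"slide": [0.1,-0.3,0],"spin": 0},{"slide": [0,0,0],"spin": 0},{"slide": [0,0,0],"spin": 0}])

```text
time_s: 66.17
tcp_pos: [0.5453, -0.0031, 0.1799]
orientation: [3.141, -0.024, -0.001]
force: [0.3, -0.8, -4.8]
gripper_width: 0.0126
gripper_force: 78.4
```

```bash
python3 - <<'E'
from h import *
go(.5437,.0036,.0665,-.8); print(pose()[2]['gripper_width'])
E
```

```text
now [ 0.5453 -0.0031  0.1799] yaw -0.87 spin -0.01 slide [-0.09 -0.33  5.67]
0.01262642917984318
```

Correct, then lower to just above insertion (TCP z ≈ 0.082) and check.

>>> carry_out(steps=[{"slide": [-0.09,-0.33,0.3],"spin": 0},{"slide": [0,0,0.7],"spin": 0},{"slide": [0,0,0.9],"spin": 0},{"slide": [0,0,0.9],"spin": 0},{"slide": [0,0,0.9],"spin": 0}])

```text
time_s: 66.58
tcp_pos: [0.5434, 0.0034, 0.105]
orientation: [-3.141, 0.026, 0.0]
force: [-0.7, 0.5, -4.1]
gripper_width: 0.0125
gripper_force: 78.4
```

>>> carry_out(steps=[{"slide": [0,0,0.6],"spin": 0},{"slide": [0,0,0.4],"spin": 0},{"slide": [0,0,0.2],"spin": 0},{"slide": [0,0,0],"spin": 0},{"slide": [0,0,0],"spin": 0}])

```text
time_s: 67.0
tcp_pos: [0.544, 0.0035, 0.0826]
orientation: [3.141, -0.025, 0.001]
force: [-0.2, -0.4, -3.4]
gripper_width: 0.0126
gripper_force: 78.4
```

```bash
python3 - <<'E'
from h import *
go(.5437,.0036,.0665,-.8); print(pose()[2]['force'])
E
```

```text
now [0.544  0.0035 0.0826] yaw -0.9 spin -0.02 slide [-0.02 -0.    0.8 ]
[-0.24129101 -0.38993925 -3.44818481]
```

>>> carry_out(steps=[{"slide": [-0.02,0,0.15],"spin": 0},{"slide": [0,0,0.15],"spin": 0},{"slide": [0,0,0.15],"spin": 0},{"slide": [0,0,0.1],"spin": 0},{"slide": [0,0,0.05],"spin": 0}])

```text
time_s: 67.42
tcp_pos: [0.5433, 0.0037, 0.0698]
orientation: [-3.141, 0.024, 0.001]
force: [-0.1, -0.2, -4.1]
gripper_width: 0.0125
gripper_force: 78.5
```

>>> carry_out(steps=[{"slide": [0,0,0.1],"spin": 0},{"slide": [0,0,0.05],"spin": 0},{"slide": [0,0,0.05],"spin": 0},{"slide": [0,0,0],"spin": 0},{"slide": [0,0,0],"spin": 0}])

```text
time_s: 67.83
tcp_pos: [0.5434, 0.0037, 0.0664]
orientation: [3.141, -0.024, 0.0]
force: [-2.2, 0.8, 0.3]
gripper_width: 0.0117
gripper_force: 79.0
```

>>> carry_out(steps=[{"slide": [0,0,0],"spin": 0},{"slide": [0,0,0],"spin": 0},{"slide": [0,0,0],"spin": 0},{"slide": [0,0,0],"spin": 0},{"slide": [0,0,-0.3],"spin": 0}], grip=-1)

```text
time_s: 68.25
tcp_pos: [0.543, 0.0038, 0.0715]
orientation: [-3.141, 0.024, 0.002]
force: [-0.3, -0.6, -0.4]
gripper_width: 0.0718
gripper_force: 0.0
```

>>> carry_out(steps=[{"slide": [0,0,-0.7],"spin": 0},{"slide": [0,0,-1],"spin": 0},{"slide": [0,0,-1],"spin": 0},{"slide": [0,0,-1],"spin": -1},{"slide": [0,0,-1],"spin": -1}])

```text
time_s: 68.67
tcp_pos: [0.5434, 0.0037, 0.1676]
orientation: [3.126, 0.312, 0.001]
force: [0.0, 0.1, 1.0]
gripper_width: 0.0856
gripper_force: 0.0
```

>>> carry_out(steps=[{"slide": [0,0,-1],"spin": -1},{"slide": [0,0,-1],"spin": -1},{"slide": [0,0,-1],"spin": -1},{"slide": [0,0,0],"spin": -1},{"slide": [0,0,0],"spin": -1}])

```text
time_s: 69.08
tcp_pos: [0.5438, 0.0036, 0.2279]
orientation: [2.937, 1.11, 0.004]
force: [0.3, 0.7, 0.0]
gripper_width: 0.0854
gripper_force: 0.0
```

>>> carry_out(steps=[{"slide": [0,0,0],"spin": -1},{"slide": [0,0,0],"spin": -1},{"slide": [0,0,0],"spin": -1},{"slide": [0,0,0],"spin": -1},{"slide": [0,0,0],"spin": -1}])

```text
time_s: 69.5
tcp_pos: [0.5434, 0.0037, 0.2266]
orientation: [2.551, 1.833, 0.001]
force: [0.7, 0.1, -0.6]
gripper_width: 0.0855
gripper_force: 0.0
```

>>> carry_out(steps=[{"slide": [0,0,0],"spin": -1},{"slide": [0,0,0],"spin": -1},{"slide": [0,0,0],"spin": -1},{"slide": [0,0,0],"spin": 0},{"slide": [0,0,0],"spin": 0}])

```text
time_s: 69.92
tcp_pos: [0.5434, 0.0037, 0.2265]
orientation: [2.242, 2.2, 0.0]
force: [0.8, 0.6, -0.1]
gripper_width: 0.0852
gripper_force: 0.0
```

```bash
python3 - <<'E'
from h import *
save('wrist','w14'); go(.5455,.160,.028,89.2); print(pose()[2]['time_s'])
v=V('w14');C=v.cloud()
m=(C[...,2]>.048)&(C[...,2]<.066)
for A,c,uv in blobs(m,2000)[:1]:
    Q=C[uv[:,1],uv[:,0]]; ax=axis(Q[:,:2]); print('lid',A,ax[0].round(4),[round(float(q),1) for q in ax[1:]],np.percentile(Q[:,2],[5,50,95]).round(4))
    for s in (Q[:,0]<.48,Q[:,0]>.60,Q[:,1]<-.05,Q[:,1]>.05): print(np.median(Q[s,2]).round(4),end=' ')
tools('w14',.042,150)
E
```

```text
now [0.5434 0.0037 0.2264] yaw 88.93 spin -0.05 slide [ 7.82 -0.    9.92]
69.9667
lid 33888 [0.5442 0.0036] [-1.0, 205.0, 184.8] [0.0554 0.0569 0.0586]
0.0566 0.0566 0.0565 0.0565 red 466 [278.   24.5] [0.5466 0.1597] [-1.1, 35.2, 9.4] cloud [0.5466 0.1582 0.047 ]
red 252 [279.4 316.2] [ 0.5422 -0.1536] [-1.1, 35.2, 11.5] cloud [ 0.5417 -0.1503  0.0468]
```

View pics/w14.png

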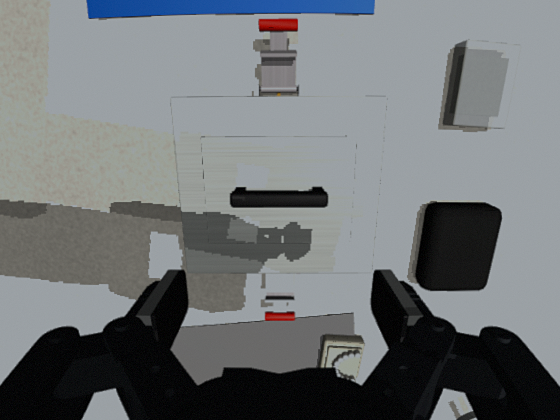

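>>> carry_out(steps=[{"slide": [0.8,0,0],"spin": -0.05},{"slide": [1,0,0],"spin": 0},{"slide": [1,0,0],"spin": 0},{"slide": [1,0,0],"spin": 0},{"slide": [1,0,0],"spin": 0}], grip_force=50)

```text
time_s: 70.38
tcp_pos: [0.5444, 0.1006, 0.2263]
orientation: [2.236, 2.207, 0.0]
force: [0.2, -0.1, -0.3]
gripper_width: 0.0854
gripper_force: 0.0
```

>>> carry_out(steps=[{"slide": [1,0,0.5],"spin": 0},{"slide": [1,0,0.5],"spin": 0},{"slide": [0.7,0,0.5],"spin": 0},{"slide": [0.3,0,0.5],"spin": 0},{"slide": [0.2,0,0.5],"spin": 0}])

```text
time_s: 70.8
tcp_pos: [0.5451, 0.1643, 0.1755]
orientation: [2.233, 2.209, 0.0]
force: [-0.2, -0.1, -0.5]
gripper_width: 0.0853
gripper_force: 0.0
```

>>> carry_out(steps=[{"slide": [0,0,1],"spin": 0},{"slide": [0,0,1],"spin": 0},{"slide": [0,0,0.8],"spin": 0},{"slide": [0,0,0.5],"spin": 0},{"slide": [0,0,0],"spin": 0}])

```text
time_s: 71.22
tcp_pos: [0.5443, 0.163, 0.108]
orientation: [-2.233, -2.207, 0.005]
force: [-1.2, 1.0, 0.9]
gripper_width: 0.0854
gripper_force: 0.0
```

```bash
python3 - <<'E'
from h import *
save('wrist','w15'); go(.5456,.1595,.027,89.2)
tools('w15',.042,150)
E
```

```text
now [0.545  0.1632 0.1096] yaw 89.35 spin 0.02 slide [-0.18  0.03  4.13]
red 779 [281.1 233. ] [0.5475 0.1586] [-0.6, 36.9, 10.6] cloud [0.5474 0.1614 0.0487]
orange 599 [385.5  80. ] [0.6174 0.2574] [-79.8, 43.2, 22.3] cloud [0.6143 0.2613 0.0321]
```

>>> carry_out(steps=[{"slide": [-0.18,0.05,0.8],"spin": 0},{"slide": [0,0,1],"spin": 0},{"slide": [0,0,1],"spin": 0},{"slide": [0,0,0.8],"spin": 0},{"slide": [0,0,0.5],"spin": 0}])

```text
time_s: 71.68
tcp_pos: [0.5463, 0.1598, 0.0276]
orientation: [2.233, 2.209, 0.0]
force: [-0.1, 0.0, -0.8]
gripper_width: 0.0853
gripper_force: 0.0
```

>>> carry_out(steps=[{"slide": [0,0,0],"spin": 0},{"slide": [0,0,0],"spin": 0},{"slide": [0,0,0],"spin": 0},{"slide": [0,0,0],"spin": 0},{"slide": [0,0,0],"spin": 0}])

```text
time_s: 72.1
tcp_pos: [0.5466, 0.1602, 0.029]
orientation: [2.232, 2.209, 0.002]
force: [0.2, 0.7, -0.1]
gripper_width: 0.0854
gripper_force: 0.0
```

>>> carry_out(steps=[{"slide": [0,0,0],"spin": 0},{"slide": [0,0,0],"spin": 0},{"slide": [0,0,0],"spin": 0},{"slide": [0,0,0],"spin": 0},{"slide": [0,0,0],"spin": 0}], grip=1)

```text
time_s: 72.52
tcp_pos: [0.5455, 0.1602, 0.0284]
orientation: [-2.232, -2.209, 0.002]
force: [-4.6, -0.2, 5.6]
gripper_width: 0.0345
gripper_force: 49.1
```

>>> carry_out(steps=[{"slide": [0,0,0],"spin": 0},{"slide": [0,0,0],"spin": 0},{"slide": [0,0,0],"spin": 0},{"slide": [0,0,0],"spin": 0},{"slide": [0,0,0],"spin": 0}])

```text
time_s: 72.93
tcp_pos: [0.5455, 0.1602, 0.0284]
orientation: [-2.232, -2.21, 0.002]
force: [-4.0, 0.9, 5.6]
gripper_width: 0.0345
gripper_force: 49.1
```

>>> carry_out(steps=[{"slide": [-0.14,0,-0.34],"spin": 0},{"slide": [-0.18,0,-0.32],"spin": 0},{"slide": [-0.21,0,-0.29],"spin": 0},{"slide": [-0.25,0,-0.26],"spin": 0},{"slide": [-0.28,0,-0.23],"spin": 0}])

```text
time_s: 73.35
tcp_pos: [0.5451, 0.1385, 0.0569]
orientation: [-2.232, -2.209, 0.002]
force: [-2.7, 2.0, -7.2]
gripper_width: 0.0343
gripper_force: 50.4
```

>>> carry_out(steps=[{"slide": [-0.31,0,-0.19],"spin": 0},{"slide": [-0.33,0,-0.15],"spin": 0},{"slide": [-0.34,0,-0.11],"spin": 0},{"slide": [-0.36,0,-0.07],"spin": 0},{"slide": [-0.36,0,-0.02],"spin": 0}])

```text
time_s: 73.77
tcp_pos: [0.5449, 0.1041, 0.0687]
orientation: [-2.232, -2.21, 0.002]
force: [-9.2, 1.0, 1.5]
gripper_width: 0.0344
gripper_force: 49.6
```

>>> carry_out(steps=[{"slide": [0,0,0],"spin": 0},{"slide": [0,0,0],"spin": 0},{"slide": [0,0,0],"spin": 0},{"slide": [0,0,0],"spin": 0},{"slide": [0,0,0],"spin": 0}])

```text
time_s: 74.18
tcp_pos: [0.5449, 0.104, 0.0686]
orientation: [-2.233, -2.21, 0.002]
force: [-8.0, 0.6, 4.4]
gripper_width: 0.0343
gripper_force: 49.3
```

>>> carry_out(steps=[{"slide": [0,0,0],"spin": 0},{"slide": [0,0,0],"spin": 0},{"slide": [0,0,0],"spin": 0},{"slide": [0,0,0],"spin": 0},{"slide": [0,0,-0.4],"spin": 0}], grip=-1)

```text
time_s: 74.6
tcp_pos: [0.5451, 0.1046, 0.075]
orientation: [-2.232, -2.209, 0.002]
force: [-0.6, -0.1, 0.1]
gripper_width: 0.0853
gripper_force: 0.0
```

>>> carry_out(steps=[{"slide": [0,0,-0.8],"spin": 0},{"slide": [0,0,-1],"spin": 0},{"slide": [0,0,-1],"spin": 0},{"slide": [0,0,-1],"spin": 0},{"slide": [-0.5,0,-1],"spin": 0}])

```text
time_s: 75.02
tcp_pos: [0.5454, 0.0958, 0.1735]
orientation: [2.231, 2.211, 0.001]
force: [1.2, 0.5, -0.6]
gripper_width: 0.0853
gripper_force: 0.0
```

>>> carry_out(steps=[{"slide": [-1,0,0],"spin": 0},{"slide": [-1,0,0],"spin": 0},{"slide": [-1,0,0],"spin": 0},{"slide": [-1,0,0],"spin": 0},{"slide": [-1,0,0],"spin": 0}])

```text
time_s: 75.43
tcp_pos: [0.5445, -0.0062, 0.1725]
orientation: [2.232, 2.21, 0.001]
force: [0.7, 0.4, -0.3]
gripper_width: 0.0858
gripper_force: 0.0
```

>>> carry_out(steps=[{"slide": [-1,0,0],"spin": 0},{"slide": [-1,0,0],"spin": 0},{"slide": [-1,0,0],"spin": 0},{"slide": [-1,0,0],"spin": 0},{"slide": [-1,0,0],"spin": 0}])

```text
time_s: 75.85
tcp_pos: [0.5434, -0.1062, 0.1725]
orientation: [2.232, 2.209, 0.0]
force: [-0.1, 0.8, 0.1]
gripper_width: 0.0855
gripper_force: 0.0
```

>>> carry_out(steps=[{"slide": [-1,0,0],"spin": 0},{"slide": [-0.8,0,0.5],"spin": 0},{"slide": [-0.5,0,0.8],"spin": 0},{"slide": [0,0,0.8],"spin": 0},{"slide": [0,0,0.5],"spin": 0}])

```text
time_s: 76.27
tcp_pos: [0.5425, -0.1516, 0.1189]
orientation: [-2.233, -2.209, 0.001]
force: [-0.8, -0.5, -0.8]
gripper_width: 0.0855
gripper_force: 0.0
```

>>> carry_out(steps=[{"slide": [0,0,0],"spin": 0},{"slide": [0,0,0],"spin": 0},{"slide": [0,0,0],"spin": 0},{"slide": [0,0,0],"spin": 0},{"slide": [0,0,0],"spin": 0}])

```text
time_s: 76.68
tcp_pos: [0.5433, -0.151, 0.1205]
orientation: [2.231, 2.21, 0.001]
force: [-0.7, 0.2, -0.1]
gripper_width: 0.0858
gripper_force: 0.0
```

```bash
python3 - <<'E'
from h import *
save('wrist','w16'); go(.5412,-.1525,.027,89.2)
tools('w16',.042,150)
E
```

```text
now [ 0.5432 -0.1511  0.1204] yaw 89.43 spin 0.04 slide [-0.07 -0.1   4.67]
red 701 [275.4 224.4] [ 0.5419 -0.1527] [-0.6, 36.3, 10.9] cloud [ 0.5416 -0.1511  0.0469]
```

>>> carry_out(steps=[{"slide": [-0.07,-0.11,0.8],"spin": 0},{"slide": [0,0,1],"spin": 0},{"slide": [0,0,1],"spin": 0},{"slide": [0,0,1],"spin": 0},{"slide": [0,0,0.6],"spin": 0}])

```text
time_s: 77.15
tcp_pos: [0.5401, -0.1521, 0.0301]
orientation: [-2.231, -2.209, 0.001]
force: [-0.1, -0.1, 0.0]
gripper_width: 0.085
gripper_force: 0.0
```

>>> carry_out(steps=[{"slide": [0,0,0.2],"spin": 0},{"slide": [0,0,0],"spin": 0},{"slide": [0,0,0],"spin": 0},{"slide": [0,0,0],"spin": 0},{"slide": [0,0,0],"spin": 0}])

```text
time_s: 77.57
tcp_pos: [0.5412, -0.1527, 0.0287]
orientation: [2.232, 2.209, 0.001]
force: [-0.0, -0.6, -0.3]
gripper_width: 0.0853
gripper_force: 0.0
```

>>> carry_out(steps=[{"slide": [0,0,0],"spin": 0},{"slide": [0,0,0],"spin": 0},{"slide": [0,0,0],"spin": 0},{"slide": [0,0,0],"spin": 0},{"slide": [0,0,0],"spin": 0}], grip=1)

```text
time_s: 77.98
tcp_pos: [0.541, -0.1526, 0.0281]
orientation: [2.232, 2.21, 0.001]
force: [0.3, 1.1, 3.0]
gripper_width: 0.0343
gripper_force: 49.4
```

>>> carry_out(steps=[{"slide": [0,0,0],"spin": 0},{"slide": [0,0,0],"spin": 0},{"slide": [0,0,0],"spin": 0},{"slide": [0,0,0],"spin": 0},{"slide": [0,0,0],"spin": 0}])

```text
time_s: 78.4
tcp_pos: [0.541, -0.1526, 0.028]
orientation: [2.232, 2.21, 0.0]
force: [1.4, 1.0, 5.1]
gripper_width: 0.0342
gripper_force: 49.6
```

>>> carry_out(steps=[{"slide": [0.14,0,-0.34],"spin": 0},{"slide": [0.18,0,-0.32],"spin": 0},{"slide": [0.21,0,-0.29],"spin": 0},{"slide": [0.25,0,-0.26],"spin": 0},{"slide": [0.28,0,-0.23],"spin": 0}])

```text
time_s: 78.82
tcp_pos: [0.5411, -0.1316, 0.056]
orientation: [2.232, 2.209, -0.0]
force: [5.9, -3.1, -6.2]
gripper_width: 0.034
gripper_force: 50.5
```

>>> carry_out(steps=[{"slide": [0.31,0,-0.19],"spin": 0},{"slide": [0.33,0,-0.15],"spin": 0},{"slide": [0.34,0,-0.11],"spin": 0},{"slide": [0.36,0,-0.07],"spin": 0},{"slide": [0.36,0,-0.02],"spin": 0}])

```text
time_s: 79.23
tcp_pos: [0.5417, -0.0969, 0.0679]
orientation: [2.232, 2.209, 0.001]
force: [4.3, -0.5, 2.9]
gripper_width: 0.034
gripper_force: 49.6
```

>>> carry_out(steps=[{"slide": [0,0,0],"spin": 0},{"slide": [0,0,0],"spin": 0},{"slide": [0,0,0],"spin": 0},{"slide": [0,0,0],"spin": 0},{"slide": [0,0,0],"spin": 0}])

```text
time_s: 79.65
tcp_pos: [0.5417, -0.0974, 0.0677]
orientation: [2.232, 2.209, 0.001]
force: [3.1, -0.1, 6.3]
gripper_width: 0.0337
gripper_force: 49.2
```

>>> carry_out(steps=[{"slide": [0,0,0],"spin": 0},{"slide": [0,0,0],"spin": 0},{"slide": [0,0,0],"spin": 0},{"slide": [0,0,0],"spin": 0},{"slide": [0,0,-0.4],"spin": 0}], grip=-1)

```text
time_s: 80.07
tcp_pos: [0.5402, -0.0969, 0.074]
orientation: [-2.231, -2.208, 0.002]
force: [-0.4, 0.1, -0.0]
gripper_width: 0.0853
gripper_force: 0.0
```

>>> carry_out(steps=[{"slide": [0,0,-0.8],"spin": 0},{"slide": [0,0,-1],"spin": 0},{"slide": [0,0,-1],"spin": 0},{"slide": [0,0,-1],"spin": 0},{"slide": [0.5,0,-1],"spin": 0}])

```text
time_s: 80.48
tcp_pos: [0.5412, -0.0882, 0.1728]
orientation: [2.234, 2.208, -0.0]
force: [1.1, 0.2, 0.3]
gripper_width: 0.0858
gripper_force: 0.0
```

>>> carry_out(steps=[{"slide": [1,0,-1],"spin": 0},{"slide": [1,0,-1],"spin": 0},{"slide": [1,0,-1],"spin": 0},{"slide": [1,0,-1],"spin": 0},{"slide": [0.5,0,-0.5],"spin": 0}])

```text
time_s: 80.9
tcp_pos: [0.5425, 0.0045, 0.2643]
orientation: [2.229, 2.21, 0.003]
force: [-0.1, 0.5, -0.5]
gripper_width: 0.0855
gripper_force: 0.0
```

>>> carry_out(steps=[{"slide": [0,0,0],"spin": 0},{"slide": [0,0,0],"spin": 0},{"slide": [0,0,0],"spin": 0},{"slide": [0,0,0],"spin": 0},{"slide": [0,0,0],"spin": 0}])

```text
time_s: 81.32
tcp_pos: [0.542, 0.0019, 0.2603]
orientation: [-2.233, -2.208, 0.002]
force: [0.0, 0.2, 1.2]
gripper_width: 0.0855
gripper_force: 0.0
```

```bash
python3 - <<'E'
from h import *
save('wrist','w17'); p,y,s=pose(); print(p,s['time_s'])
tools('w17',.082,150)
v=V('w17');C=v.cloud()
m=(C[...,2]>.048)&(C[...,2]<.066)
for A,c,uv in blobs(m,2000)[:1]:
    Q=C[uv[:,1],uv[:,0]]; ax=axis(Q[:,:2]); print('lid',A,ax[0].round(4),[round(float(q),1) for q in ax[1:]],np.percentile(Q[:,2],[5,50,95]).round(4))
E
```

```text
[0.54210668 0.00206548 0.26050143] 81.3667
red 420 [280.5  84.9] [0.5456 0.1046] [-0.8, 35.1, 9.9] cloud [0.5451 0.1038 0.0872]
red 274 [279.8 276.1] [ 0.543  -0.0976] [-0.6, 34.1, 10.2] cloud [ 0.543  -0.0949  0.0869]
lid 28824 [0.5444 0.0006] [-0.9, 204.3, 199.0] [0.0557 0.0573 0.0594]
```

View pics/w17.png

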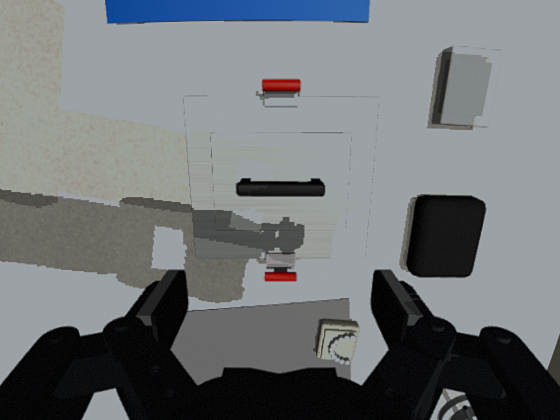

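The picture shows the lid square on the case. Both red bars stand upright at (280,85) and (280,276), 87 mm high on top, matching the start, so both clips are shut.

```bash
python3 -c "
from workcell import arm
print(arm.job_done())"
```

```text
the job is handed in; nothing more can be done
None
```

All four instruments lie flat in separate slots with their tips to the blue end, the lid is square on the case with both clips shut, and the job was handed in at about 81 s; no verdict came back.

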